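Leak-proof and stow the cleaning kit

TASK

Put the cleaning kit away safely: press the push-pull cap of every squeeze bottle fully shut, and only then stand that bottle upright on the grey drip mat. Also pull the keeper cap of the blade guard up, slide the yellow scraper's blade into the guard's slot all the way to the back, and press the keeper fully down so that its pin locks the blade. Leave the other things where they are.

Things in the scene. Friction and masses are not known exactly. Their poses are not given: they have to be found in the camera images.
- bottle0: white plastic squeeze bottle (all such are alike; three or four are present), a plain cylinder 66 mm across from its base to 95 mm above it, 144 to 146 mm tall in all with its cap up, 130 mm with the cap shut; partly full, 0.2 to 0.38 kg. Origin: centre of its base, z up. Loose; starts standing on the shelf between the robot and the mat.
- bottle0_cap (a joint): push-pull cap of this bottle, sliding along the bottle's axis: 0 = pushed fully shut, 0.016 m = fully up; starts up by 14 to 16 mm. A friction detent of about 5 N holds it wherever it is left. The cap is a grey collar 34 mm across and 16 mm tall under a spout 20 mm across and 12 mm tall, whose top lies 130 mm above the bottle's base, plus this value.
- bottle1: white plastic squeeze bottle (all such are alike; three or four are present), a plain cylinder 66 mm across from its base to 95 mm above it, 144 to 146 mm tall in all with its cap up, 130 mm with the cap shut; partly full, 0.2 to 0.38 kg. Origin: centre of its base, z up. Loose; starts standing on the shelf between the robot and the mat.
- bottle1_cap (a joint): push-pull cap of this bottle, sliding along the bottle's axis: 0 = pushed fully shut, 0.016 m = fully up; starts up by 14 to 16 mm. A friction detent of about 5 N holds it wherever it is left. The cap is a grey collar 34 mm across and 16 mm tall under a spout 20 mm across and 12 mm tall, whose top lies 130 mm above the bottle's base, plus this value.
- bottle2: white plastic squeeze bottle (all such are alike; three or four are present), a plain cylinder 66 mm across from its base to 95 mm above it, 144 to 146 mm tall in all with its cap up, 130 mm with the cap shut; partly full, 0.2 to 0.38 kg. Origin: centre of its base, z up. Loose; starts standing on the shelf between the robot and the mat.
- bottle2_cap (a joint): push-pull cap of this bottle, sliding along the bottle's axis: 0 = pushed fully shut, 0.016 m = fully up; starts up by 14 to 16 mm. A friction detent of about 5 N holds it wherever it is left. The cap is a grey collar 34 mm across and 16 mm tall under a spout 20 mm across and 12 mm tall, whose top lies 130 mm above the bottle's base, plus this value.
- bottle3: white plastic squeeze bottle (all such are alike; three or four are present), a plain cylinder 66 mm across from its base to 95 mm above it, 144 to 146 mm tall in all with its cap up, 130 mm with the cap shut; partly full, 0.2 to 0.38 kg. Origin: centre of its base, z up. Loose; starts standing on the shelf between the robot and the mat.
- bottle3_cap (a joint): push-pull cap of this bottle, sliding along the bottle's axis: 0 = pushed fully shut, 0.016 m = fully up; starts up by 14 to 16 mm. A friction detent of about 5 N holds it wherever it is left. The cap is a grey collar 34 mm across and 16 mm tall under a spout 20 mm across and 12 mm tall, whose top lies 130 mm above the bottle's base, plus this value.
- mat: grey drip mat, fixed, flat, 150 mm (its x) by 360 mm (its y), 4 mm thick, no rim. Origin: centre of its underside, z up. Four bottles have room on it in a row along its y, 95 mm apart.
- scraper: yellow plastic scraper, loose, lying flat, 165 mm long; 90 g. Origin: on its underside under the middle of the handle, x along it towards the blade, z up. Handle: a bar 26 mm wide, 28 mm tall, from x = -55 to +42 mm. Blade: flat plate 4 mm thick at the underside (z 0 to 4 mm), 60 mm wide, from x = 40 to its front edge at x = 110 mm, with an 18 mm square hole through it centred at x = 80 mm.
- guard: black blade guard, fixed: a low box with a flat horizontal slot open on its -x side, towards the robot. Origin: on the shelf surface under the keeper pin, x into the slot, z up. Box x -30 to 45 mm, y -45 to 45 mm, 32 mm tall. In front, a rail 14 mm wide and 15 mm tall runs along the middle from the slot's mouth back to x = -135 mm and carries the scraper's handle.
- guard_mouth (a point): middle of the slot's mouth at its floor, axes as the guard's, at guard x = -30, z = 15 mm. Slot: 66 mm wide, 61 mm deep from here to its back wall, from z = 15 mm (floor, level with the rail's top) to z = 24 mm (roof)
- guard_home (a point): where the scraper's origin lies when its blade is fully home against the slot's back wall: guard x = -79, y = 0, z = 15 mm, scraper's axes along the guard's; the blade's hole is then under the keeper pin
- keeper (a joint): height of the guard's keeper: a grey cap 28 mm across and 30 mm tall on top of the box with an 8 mm steel pin below that goes through the roof into the slot. 0 = pressed fully down (start; the pin then bars the slot, or passes through the blade's hole), 0.025 m = fully up; the slot is free from 0.012 up. A friction detent of about 5 N holds it wherever it is left.
- keeper_top (a point): centre of the keeper cap's top face, 66 mm above the shelf when down; the cap can be pinched over the 30 mm below it
- pad: bystander, loose: black silicone scrubbing pad, 75 x 105 x 22 mm, lying flat. To be left alone
- pole_joint: bystander, loose: aluminium extension pole joint, a stepped tube 38 mm thick and 125 mm tall, standing. To be left alone
- hook: bystander, loose: stainless steel hook, flat plate about 100 mm long, lying flat. To be left alone
- polish: bystander, loose: low round tin, 72 mm across, 60 mm tall. To be left alone
- brush: bystander, loose: hand brush, lying. To be left alone
- spray: bystander, loose: large closed cleaner bottle, 72 mm across, 160 mm tall, without a push-pull cap. To be left alone
- jar: bystander, loose: jar, 76 mm across, 100 mm tall. To be left alone
Not all that is in view belongs to the job. Leave any purple look-alike of the bottle0 alone.

How it is judged:
By the outcome, as a careful person would: the job done as asked, in the order asked, and still so for the second after the job is handed in, with the robot touching nothing.
Of bottle0, bottle1, bottle2, bottle3 only 3 to 4 are there at a start; the rules pass over those that are not, and their reading is None.
At some moment in a run one of bottle0, bottle1, bottle2, bottle3, scraper may be knocked a few centimetres aside while the robot is not near it.
It also fails if it takes over 210 s, if anything falls off the work surface, if the arm or the gripper's body presses on something with over 40 N, if the wrist force passes 120 N, or if a joint passes its speed limit or range.

ROBOT

A 6-joint arm with a two-finger parallel gripper is mounted at the origin on the work surface. World frame = base frame: x ahead of the robot, y to its left, z up, the work surface at z = 0. Lengths are in mm, angles in degrees, forces in N, time in s.
With the tool pointing down it reaches from about 275 to 850 mm from the base axis. Payload 5.2 kg.
Tool frame: the origin (TCP) lies between the finger pads; the fingertips stand 22 mm ahead of it and the grasp point (between the pads) lies 3 mm ahead of it; z points along the fingers, y is the direction in which the jaws open and shut (so a half turn about z gives the same grasp; the last joint's range is limited). The gripper opens to 85 mm and grips with 20 to 120 N. Pads are 22 mm wide; open, the fingers measure 114 mm over their backs; the gripper's body (76 mm by 85 mm) begins 54 mm behind the grasp point. The pads swing forward as they close: fully open they stand 13 mm farther back than shut.
Start: joints at [-85.932, 14.817, 87.949, -0, 77.235, -11.62], TCP at [148.736, -529.511, 219.21] pointing down, gripper open.
Joint ranges: [-179.93, 179.93], [-52.35, 119.4], [10.71, 147.94], [-69.91, 249.91], [12.55, 155.21], [-178.61, 178.61]. Speed limits (degrees/s): [147.25, 147.25, 180, 180, 180, 180].

INTERFACE

Orientations are given as a 3x3 rotation matrix whose columns are the frame's x, y, z axes.
In Python, from workcell import get_obs, vision, r gives the robot as it stands.
- The arm moves only by the tool apply_moves, never from a script. Its argument "targets" is a list of rows, each a list of 3 entries, a list of its own where there are three numbers: the turn, a rotation vector about the tool's x, y, z in degrees, then the shift along the tool's x, y, z in cm, then the finger opening in cm, from 0 to 8.54. A call has 1 to 5 rows; each row is the pose to reach, as a shift and turn from the pose measured when the call began, along the tool's axes at that moment; what a row does not reach only later rows make up. A row lasts 1/12 s, in which the tool goes at most 41.7 mm and 7.16 degrees, less where a joint would pass 70% of its speed; a pose out of reach is approached as far as the arm can. A call with a gripper value outside its range is refused whole. The fingers move at their own pace and stop on an object; "squeeze" is the grip in N (left out, the last holds). Time passes only in rows, so rows that repeat a pose let the fingers close. It gives the time, the measured TCP pose, the force and the opening at its end, in the units of the state.
- get_obs(): the state, without advancing time (a new reading comes with each control period).
- vision.capture(name): name is "side" or "top"; returns a dict with "pixels" (400x640x3 uint8, red, green, blue), "camera_matrix" (3x3 intrinsics, pixels), "R" (3x3) and "t" (3): a world point X has camera coordinates R X + t. Camera axes: x right, y down, z forward; pixel columns grow to the right and rows downward; lengths in mm; the calibration is good to about 2 mm. A picture is of the moment at which its call begins. There is no depth.
- r.job_done(): hands the job in, once; it reports no verdict.
The state is a dict: "time": time; "joints": joint angles; "dq": joint speeds; "joint_efforts": joint torques, N m; "eef_pos": TCP position; "orientation": TCP orientation; "force": force on the tool from outside, world axes, zero at the start; "moment": the same for the moment, N m; "opening": finger opening in mm.
Only numpy, scipy, OpenCV 4.12 (cv2) and the standard library are available. Lean on these libraries where they do the work, as an engineer would, in place of code of your own. Each camera call takes 0.05 s, during which the arm holds its last target.

## Working session

There is one attempt and no reset: what is moved stays moved. The work goes in short steps, Python scripts to look and compute and a tool call to move; the robot and the scene stay as the last step left them, time stands still between calls to the robot, and variables do not carry over. Pictures are saved under pics/ and viewed, and the job is handed in when it is done.

Besides the shell and the picture viewer there is one more tool, called as name(argument=value, ...), one argument or row to a line, values as JSON. apply_moves: Moves the arm, as the interface text tells. Its arguments: {"type":"object","properties":{"targets":{"type":"array"},"squeeze":{"type":"number"}},"required":["targets"]}

```bash
ls; mkdir -p pics
python3 - <<'E'
from workcell import get_obs, vision, r
import cv2
print(get_obs())
for n in("side","top"):
    c=vision.capture(n); cv2.imwrite(f"pics/{n}0.png",c["pixels"][:,:,::-1]); print(n,c["camera_matrix"],c["R"],c["t"])
E
```

```text
pics
{'time': 0.0, 'joints': array([-8.59332694e+01,  1.48594764e+01,  8.80146279e+01,  8.43130911e-04,
        7.72342447e+01, -1.16200158e+01]), 'dq': array([ 0.0529626 , -0.04582067, -0.07922322, -0.00373371,  0.05020253,
       -0.00253159]), 'joint_efforts': array([ 6.42217710e-04, -4.46026468e+01, -2.90563631e+01, -2.25841131e-04,
        1.14826381e-02, -2.56231004e-05]), 'eef_pos': array([ 148.68981582, -528.92130531,  218.34781655]), 'orientation': array([[ 9.62755222e-01,  2.70374494e-01, -1.19794210e-04],
       [ 2.70374233e-01, -9.62753454e-01,  1.88730319e-03],
       [ 3.94946355e-04, -1.84940027e-03, -9.99998212e-01]]), 'force': array([-0.13874029,  0.42190011, -0.46124546]), 'moment': array([ 0.01807334, -0.05367956, -0.01168757]), 'opening': 85.50950951555967}
side [[504.11412667   0.         323.5283021 ]
 [  0.         504.11412667 193.93567928]
 [  0.           0.           1.        ]] [[-0.90165803 -0.43236072  0.00877526]
 [-0.33190174  0.67886452 -0.65496886]
 [ 0.27722559 -0.59347045 -0.75560492]] [ 482.00521296  300.16387623 1238.34516138]
top [[507.86095253   0.         317.68668073]
 [  0.         507.86095253 207.2047074 ]
 [  0.           0.           1.        ]] [[-0.02509616 -0.99968247  0.00226736]
 [-0.98572557  0.02436795 -0.16658725]
 [ 0.1664791  -0.0064157  -0.98602411]] [ -71.37997327  552.33191205 1509.15584972]
```

View pics/side0.png

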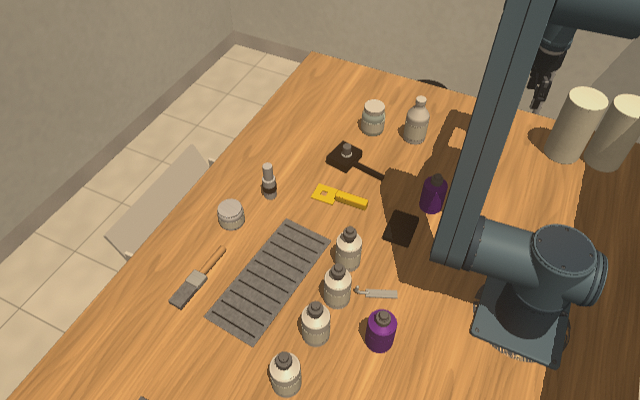

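View pics/top0.png

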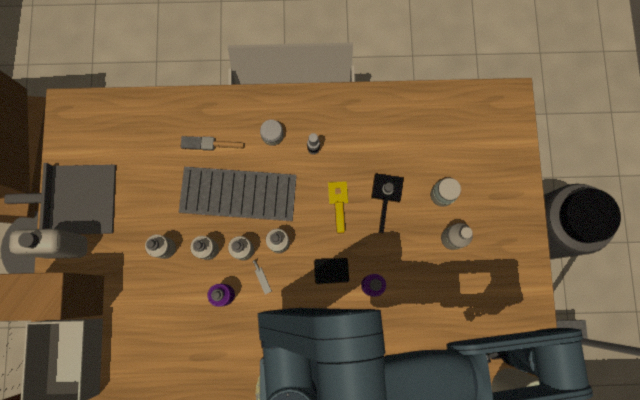

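The side view shows four white bottles at about (285,372), (316,322), (338,285) and (348,247). In the top view they are at (157,245), (203,246), (240,246) and (277,239). The purple look-alikes are at (380,330) and (433,195) in the side view. The large spray is at (417,120) and the jar at (373,117). The scraper is at (340,195), the guard at (345,155) and the mat at (268,280).

Next I'll take close crops and measurements.

```bash
cat > h.py <<'E'
import numpy as np, cv2
from workcell import get_obs, vision, r
def ray(c,u,v):
    d=c["R"].T@np.linalg.solve(c["camera_matrix"],[u,v,1.]); o=-c["R"].T@c["t"]; return o,d
def onz(c,u,v,z):
    o,d=ray(c,u,v); return o+d*(z-o[2])/d[2]
def proj(c,X):
    p=c["camera_matrix"]@(c["R"]@np.asarray(X,float)+c["t"]); return p[:2]/p[2]
def tri(c1,p1,c2,p2):
    A=[];b=[]
    for c,p in((c1,p1),(c2,p2)):
        o,d=ray(c,*p); d=d/np.linalg.norm(d); P=np.eye(3)-np.outer(d,d); A.append(P); b.append(P@o)
    A=np.vstack(A);b=np.hstack(b); x=np.linalg.lstsq(A,b,rcond=None)[0]
    return x, np.linalg.norm(A@x-b)
def caps(): return vision.capture("side"),vision.capture("top")
def crop(c,name,x0,y0,w,h,s):
    im=c["pixels"][y0:y0+h,x0:x0+w,::-1]; im=cv2.resize(im,None,fx=s,fy=s,interpolation=cv2.INTER_CUBIC)
    cv2.imwrite("pics/"+name+".png",im)
E
python3 - <<'E'
from h import *
import pickle
s,t=caps()
pickle.dump((s,t),open("c0.pkl","wb"))
crop(s,"s1",260,220,140,180,4 if 0 else 3)
crop(t,"t1",140,160,160,110,5)
crop(t,"t2",310,160,110,90,6)
crop(s,"s2",300,130,110,90,6)
E
```

```text
(no output)
```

View pics/s1.png

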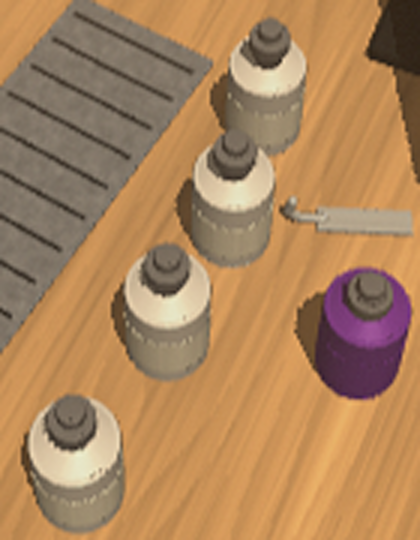

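View pics/t1.png

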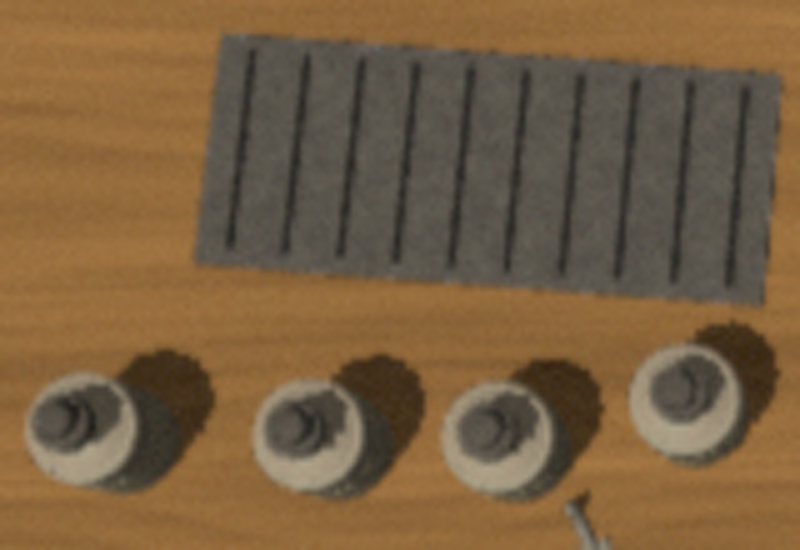

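View pics/t2.png

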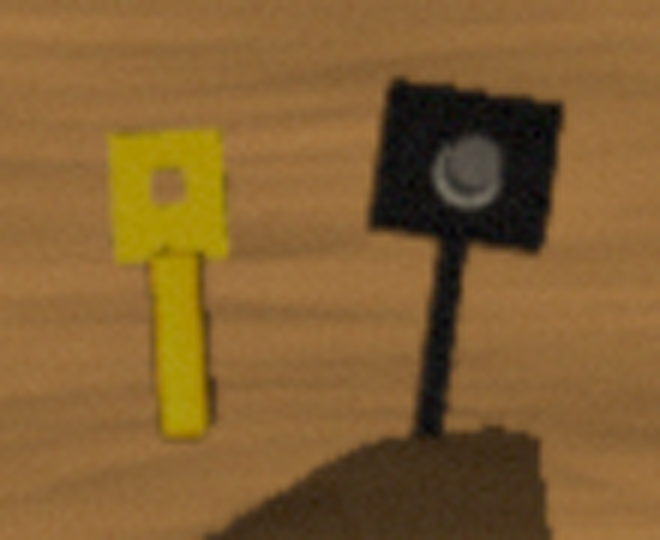

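View pics/s2.png

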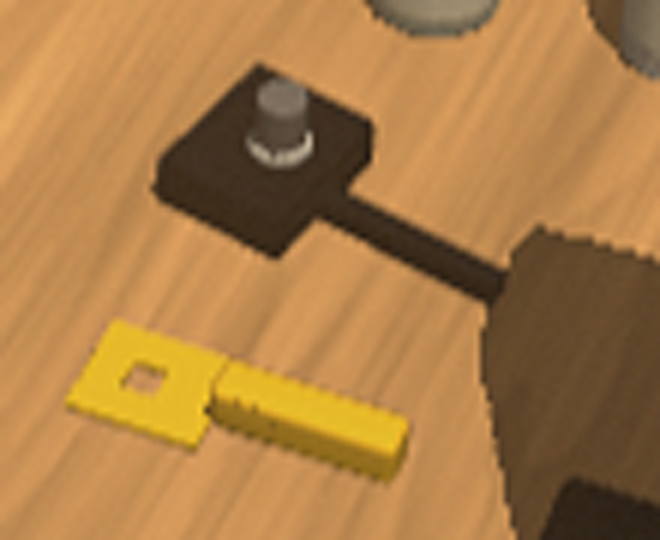

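Run:
```python
from h import *
import pickle
s,t=pickle.load(open("c0.pkl","rb"))
T1=lambda p:((p[0]+.5)/5-.5+140,(p[1]+.5)/5-.5+160)
T2=lambda p:((p[0]+.5)/6-.5+310,(p[1]+.5)/6-.5+160)
S1=lambda p:((p[0]+.5)/3-.5+260,(p[1]+.5)/3-.5+220)
S2=lambda p:((p[0]+.5)/6-.5+300,(p[1]+.5)/6-.5+130)
np.set_printoptions(precision=1,suppress=True)
for a,b in zip([(55,416),(293,424),(482,429),(681,389)],[(74,406),(167,256),(237,142),(270,29)]):
    print("spout",*tri(t,T1(a),s,S1(b)),onz(t,*T1(a),145),onz(s,*S1(b),145))
m=np.array([onz(t,*T1(p),4) for p in[(222,34),(781,74),(764,303),(196,264)]]);print("mat",m,m.mean(0),np.linalg.norm(m-np.roll(m,-1,0),axis=1))
g=np.array([onz(t,*T2(p),32) for p in[(393,78),(563,103),(541,250),(371,228)]]);print("guard",g,g.mean(0),np.linalg.norm(g-np.roll(g,-1,0),axis=1))
print("rail",onz(t,*T2((429,437)),15))
print("keeper",*tri(t,T2((473,160)),s,S2((282,97))))
b=np.array([onz(t,*T2(p),4) for p in[(108,134),(219,130),(230,258),(117,263)]]);print("blade",b,b.mean(0),np.linalg.norm(b-np.roll(b,-1,0),axis=1))
print("hole",onz(t,*T2((168,186)),4)); print("end",onz(t,*T2((186,437)),28))
for n,z,ps in(("scr side",4,[(115,318),(231,357),(196,450),(66,405)]),("handend",28,[(408,425),(385,462)]),("hole",4,[(145,379)])):
    print(n,np.array([onz(s,*S2(p),z) for p in ps]))
for n,p,z in(("purple1 top",(221,294),145),("purple2",(374,285),145),("pad",(331,271),22),("hook",(262,276),5),("polish",(272,131),60),("spray",(465,229),160),("jar",(450,188),100),("pole",(313,138),125)): print(n,onz(t,*p,z))
```

```text
spout [440.2 390.4 143.8] 4.632157989765695 [443.3 390.9 145. ] [436.6 390.4 145. ]
spout [434.3 258.  135.4] 2.945636158953639 [435.4 256.2 145. ] [429.9 262.4 145. ]
spout [428.  149.6 140.3] 3.334979322405245 [429.9 149.3 145. ] [424.5 152.1 145. ]
spout [449.   36.8 137. ] 2.47525391269455 [449.8  36.5 145. ] [445.1  42.3 145. ]
mat [[700.  337.5   4. ]
 [665.1 -18.4   4. ]
 [518.2  -5.1   4. ]
 [551.8 351.    4. ]] [608.8 166.2   4. ] [357.6 147.5 357.7 148.8]
guard [[ 658.2 -267.5   32. ]
 [ 642.7 -355.4   32. ]
 [ 565.2 -339.9   32. ]
 [ 579.  -252.6   32. ]] [ 611.3 -303.9   32. ] [89.3 79.  88.4 80.6]
rail [ 471.6 -279.8   15. ]
keeper [ 604.8 -302.8   63.4] 3.1695374347129586
blade [[ 638.2 -118.8    4. ]
 [ 638.9 -177.6    4. ]
 [ 570.  -181.     4. ]
 [ 568.8 -121.6    4. ]] [ 603.9 -149.8    4. ] [58.8 69.  59.5 69.5]
hole [ 609.3 -149.7    4. ]
end [ 473.2 -153.6   28. ]
scr side [[ 635.8 -177.8    4. ]
 [ 572.7 -179.6    4. ]
 [ 563.  -117.6    4. ]
 [ 632.2 -115.6    4. ]]
handend [[ 470.8 -157.7   28. ]
 [ 471.8 -131.8   28. ]]
hole [[ 604.8 -147.8    4. ]]
purple1 top [295.4 190.8 145. ]
purple2 [ 309.4 -236.3  145. ]
pad [ 356.4 -120.9   22. ]
hook [347.2  91.2   5. ]
polish [792.2  51.2  60. ]
spray [ 458.7 -497.8  160. ]
jar [ 589.6 -480.   100. ]
pole [746.2 -75.9 125. ]
```

```bash
cat > go.py <<'E'
import sys; from h import *
from scipy.spatial.transform import Rotation as Ro
def go(x,y,z,yaw):
    o=get_obs(); R=o["orientation"]; p=o["eef_pos"]
    c,s=np.cos(np.radians(yaw)),np.sin(np.radians(yaw))
    D=np.array([[c,s,0],[s,-c,0],[0,0,-1.]])
    print("t",round(o["time"],2),"pos",p.round(1),"yaw",round(np.degrees(np.arctan2(R[1,0],R[0,0])),2),"F",o["force"].round(1),"op",round(o["opening"],1))
    print("turn",Ro.from_matrix(R.T@D).as_rotvec(degrees=True).round(1),"shift cm",(R.T@(np.array([x,y,z])-p)/10).round(2))
if __name__=="__main__": go(*map(float,sys.argv[1:5]))
E
python3 go.py 604.5 -303 200 -10
```

```text
t 0.2 pos [ 148.7 -529.2  218.7] yaw 15.69 F [-0.4 -0.  -0.1] op 85.5
turn [-0.1  0.  25.7] shift cm [50.   -9.45  1.89]
```

apply_moves(
  targets=[
    [[0, 0, 5], [10, -1.9, 0.4], 5],
    [[0, 0, 10], [20, -3.8, 0.8], 5],
    [[0, 0, 15], [30, -5.7, 1.1], 5],
    [[0, 0, 20], [40, -7.5, 1.5], 5],
    [[0, 0, 25.7], [50, -9.45, 1.89], 5],
  ],
)

```text
time: 0.62
eef_pos: [336.5, -435.6, 211.0]
orientation: [[0.984, -0.179, -0.0], [-0.179, -0.984, 0.001], [-0.0, -0.001, -1.0]]
force: [0.3, -1.4, -0.9]
opening: 50.2
```

apply_moves(
  targets=[
    [[0, 0, 0], [0, 0, 0], 5],
  ],
)

```text
time: 0.7
eef_pos: [342.0, -431.5, 210.6]
orientation: [[0.984, -0.18, 0.003], [-0.18, -0.984, 0.004], [0.002, -0.004, -1.0]]
force: [-0.5, 0.5, 0.4]
opening: 50.3
```

```bash
python3 go.py 604.5 -303 110 -10
```

```text
t 0.7 pos [ 342.  -431.5  210.6] yaw -10.35 F [-0.5  0.5  0.4] op 50.3
turn [-0.2 -0.1 -0.3] shift cm [ 23.49 -17.31  10.18]
```

apply_moves(
  targets=[
    [[0, 0, 0], [23.5, -17.3, 4], 5],
    [[0, 0, 0], [23.5, -17.3, 4], 5],
    [[0, 0, 0], [23.5, -17.3, 4], 5],
    [[0, 0, 0], [23.5, -17.3, 4], 5],
    [[0, 0, 0], [23.5, -17.3, 4], 5],
  ],
)

```text
time: 1.12
eef_pos: [523.0, -343.2, 183.5]
orientation: [[0.984, -0.179, 0.002], [-0.179, -0.984, 0.004], [0.002, -0.004, -1.0]]
force: [0.1, -0.8, -0.0]
opening: 50.0
```

```bash
python3 go.py 604.5 -303 110 -10
```

```text
t 1.12 pos [ 523.  -343.2  183.5] yaw -10.33 F [ 0.1 -0.8 -0. ] op 50.0
turn [-0.2 -0.1 -0.3] shift cm [ 7.28 -5.38  7.38]
```

apply_moves(
  targets=[
    [[0, 0, 0], [7.3, -5.4, 5], 5],
    [[0, 0, 0], [7.3, -5.4, 5], 5],
    [[0, 0, 0], [7.3, -5.4, 5], 5],
    [[0, 0, 0], [7.3, -5.4, 5], 5],
    [[0, 0, 0], [7.3, -5.4, 5], 5],
  ],
)

```text
time: 1.53
eef_pos: [604.6, -301.8, 132.1]
orientation: [[0.984, -0.177, -0.0], [-0.177, -0.984, 0.005], [-0.001, -0.005, -1.0]]
force: [-0.0, 0.3, -0.1]
opening: 49.9
```

```bash
python3 - <<'E'
from h import *
s,t=caps(); crop(s,"s3",290,70,130,110,6); crop(t,"t3",320,120,130,110,6)
o=get_obs(); p=o["eef_pos"]; print(p,[proj(c,p+[0,0,-20]) for c in(s,t)])
E
python3 go.py 604.5 -303 62 -10
```

```text
[ 604.06034834 -303.72111627  134.21223424] [array([346.94607968, 132.98989196]), array([391.32026778, 183.64769185])]
t 1.63 pos [ 604.1 -303.7  134.2] yaw -10.33 F [ 1.1  0.4 -0.2] op 50.2
turn [-0.2 -0.1 -0.3] shift cm [ 0.02 -0.05  7.22]
```

View pics/s3.png

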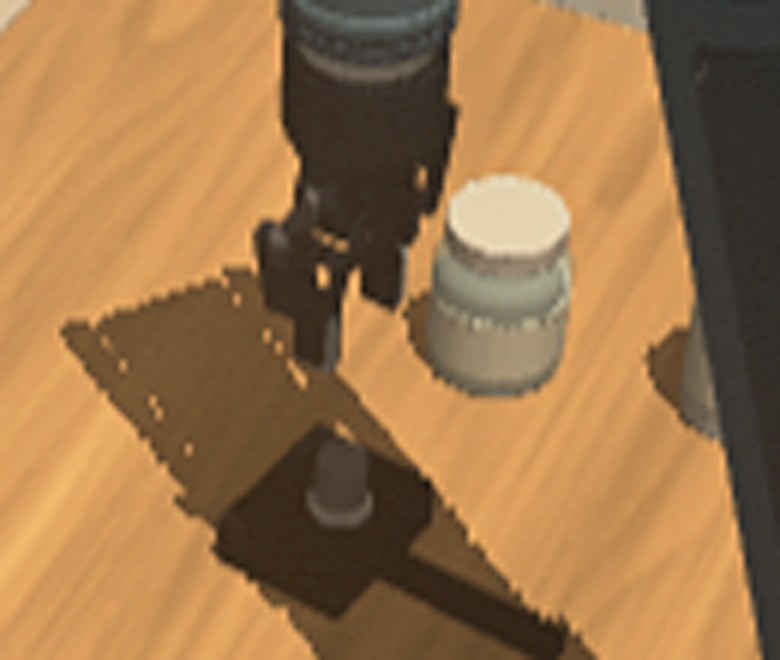

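View pics/t3.png

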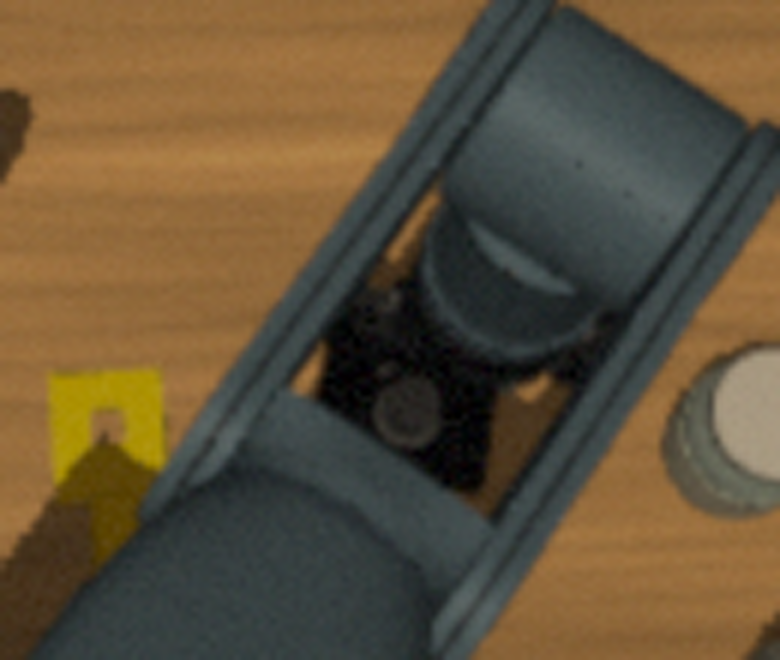

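The side crop shows the open fingers centred above the keeper cap at crop (340,470), with nothing in the way. The top view is blocked by the arm. Going down to pinch the keeper.

apply_moves(
  targets=[
    [[0, 0, 0], [0, 0, 3.6], 5],
    [[0, 0, 0], [0, 0, 5.5], 5],
    [[0, 0, 0], [0, 0, 7.2], 5],
    [[0, 0, 0], [0, 0, 7.2], 5],
    [[0, 0, 0], [0, 0, 7.2], 4],
  ],
)

```text
time: 2.05
eef_pos: [603.1, -304.6, 62.6]
orientation: [[0.983, -0.181, 0.002], [-0.181, -0.983, 0.003], [0.001, -0.004, -1.0]]
force: [0.3, -0.7, -0.3]
opening: 40.9
```

apply_moves(
  targets=[
    [[0, 0, 0], [0, 0, 0], 2.4],
    [[0, 0, 0], [0, 0, 0], 2.4],
    [[0, 0, 0], [0, 0, 0], 2.4],
    [[0, 0, 0], [0, 0, 0], 2.4],
    [[0, 0, 0], [0, 0, 0], 2.4],
  ],
  squeeze=50,
)

```text
time: 2.47
eef_pos: [603.4, -304.8, 63.5]
orientation: [[0.983, -0.181, 0.003], [-0.181, -0.983, 0.003], [0.002, -0.003, -1.0]]
force: [-0.4, 0.4, -0.1]
opening: 24.0
```

Run:
```python
from h import *
s,t=caps(); crop(s,"s4",290,90,130,110,6); print(get_obs()["opening"],get_obs()["eef_pos"])
```

```text
24.255060614751464 [ 603.20819369 -304.55869617   62.98738179]
```

View pics/s4.png

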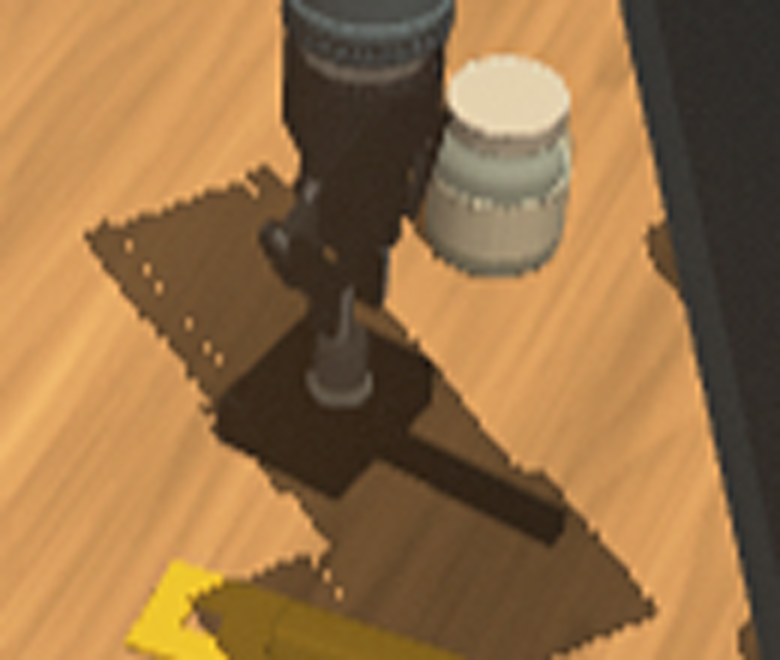

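Run:
```python
from h import *
s=vision.capture("side"); im=s["pixels"][125:180,320:375,::-1].astype(float); im=np.clip((im/255)**.45*255*1.1,0,255).astype(np.uint8)
cv2.imwrite("pics/s5.png",cv2.resize(im,None,fx=10,fy=10,interpolation=cv2.INTER_CUBIC))
p=get_obs()["eef_pos"];R=get_obs()["orientation"]
for d in([0,0,22],[0,12,22],[0,-12,22]): print((proj(s,p+R@np.array(d,float))-[320,125])*10)
print((proj(s,[604.5,-303,66])-[320,125])*10)
```

```text
[262.42710582 256.83877   ]
[284.273987   235.17319127]
[240.39870887 278.68435813]
[260.23990248 199.00628182]
```

View pics/s5.png

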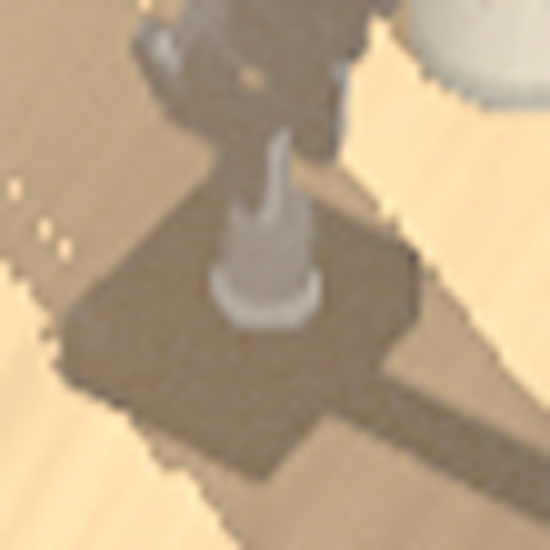

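Commanded 24 mm and reached 24 mm, so the fingers closed on nothing. In the image they end above the cap. I'll check the fingertip depth by touching the keeper top, which is already down, so this does no harm.

apply_moves(
  targets=[
    [[0, 0, 0], [0, 0, -3.5], 3],
    [[0, 0, 0], [0, 0, -6], 0],
    [[0, 0, 0], [0, 0, -6], 0],
    [[0, 0, 0], [0, 0, -6], 0],
    [[0, 0, 0], [0, 0, -6], 0],
  ],
)

```text
time: 3.03
eef_pos: [602.8, -304.4, 122.4]
orientation: [[0.984, -0.181, 0.001], [-0.181, -0.984, 0.004], [0.001, -0.004, -1.0]]
force: [0.3, 0.6, -0.8]
opening: -0.0
```

Run:
```python
from h import *
s=vision.capture("side"); im=s["pixels"][95:175,310:390,::-1].astype(float); im=np.clip((im/255)**.45*255*1.1,0,255).astype(np.uint8)
cv2.imwrite("pics/s6.png",cv2.resize(im,None,fx=7,fy=7,interpolation=cv2.INTER_CUBIC))
o=get_obs();p=o["eef_pos"];R=o["orientation"]; print(p,o["opening"])
for d in([0,0,0],[0,0,22]): print((proj(s,p+R@np.array(d,float))-[310,95])*7)
```

```text
[ 602.37847123 -304.11644938  121.61620849] -0.11007210207803446
[263.40111235 253.49545363]
[260.99786794 292.12968138]
```

View pics/s6.png

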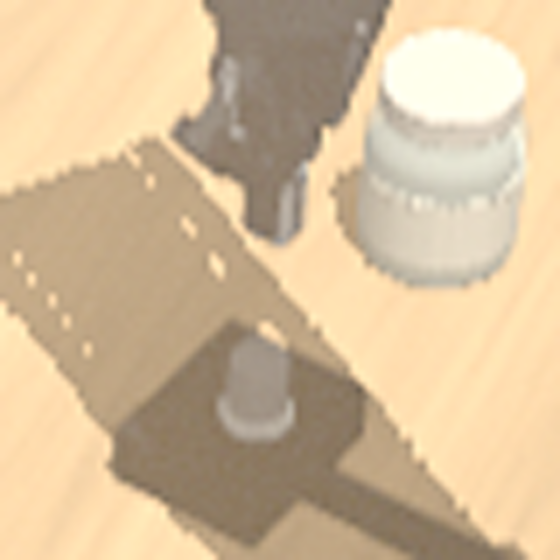

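apply_moves(
  targets=[
    [[0, 0, 0], [0, 0, 1.5], 0],
    [[0, 0, 0], [0, 0, 2.6], 0],
    [[0, 0, 0], [0, 0, 2.9], 0],
    [[0, 0, 0], [0, 0, 3.2], 0],
    [[0, 0, 0], [0, 0, 3.3], 0],
  ],
)

```text
time: 3.5
eef_pos: [601.9, -303.6, 87.3]
orientation: [[0.984, -0.181, -0.002], [-0.181, -0.984, 0.006], [-0.003, -0.005, -1.0]]
force: [-0.4, 0.3, 0.9]
opening: -0.0
```

apply_moves(
  targets=[
    [[0, 0, 0], [0, 0, 0.2], 0],
    [[0, 0, 0], [0, 0, 0.4], 0],
    [[0, 0, 0], [0, 0, 0.6], 0],
    [[0, 0, 0], [0, 0, 0.6], 0],
  ],
)

```text
time: 3.83
eef_pos: [601.8, -303.6, 81.2]
orientation: [[0.984, -0.181, -0.002], [-0.181, -0.984, 0.006], [-0.003, -0.005, -1.0]]
force: [-0.5, -0.1, -0.2]
opening: 0.0
```

apply_moves(
  targets=[
    [[0, 0, 0], [0, 0, 0.3], 0],
    [[0, 0, 0], [0, 0, 0.6], 0],
    [[0, 0, 0], [0, 0, 0.9], 0],
    [[0, 0, 0], [0, 0, 0.9], 0],
  ],
)

```text
time: 4.17
eef_pos: [601.4, -303.2, 71.2]
orientation: [[0.984, -0.181, -0.003], [-0.181, -0.984, 0.007], [-0.004, -0.006, -1.0]]
force: [-0.3, 0.8, -1.0]
opening: -0.2
```

Run:
```python
from h import *
s=vision.capture("side"); im=s["pixels"][95:175,310:390,::-1].astype(float); im=np.clip((im/255)**.45*255*1.1,0,255).astype(np.uint8)
cv2.imwrite("pics/s7.png",cv2.resize(im,None,fx=7,fy=7,interpolation=cv2.INTER_CUBIC))
o=get_obs();p=o["eef_pos"];R=o["orientation"]; print(p,o["force"],o["joints"])
for d in([0,0,0],[0,0,22]): print((proj(s,p+R@np.array(d,float))-[310,95])*7)
```

```text
[ 601.48003174 -303.27301713   71.58774875] [-0.34986805 -0.05030327  0.44106193] [-36.34096645  34.19185614  79.43662461   0.22866009  66.71092811
  63.98063628]
[259.33300477 341.65395848]
[257.11230529 378.52074368]
```

View pics/s7.png

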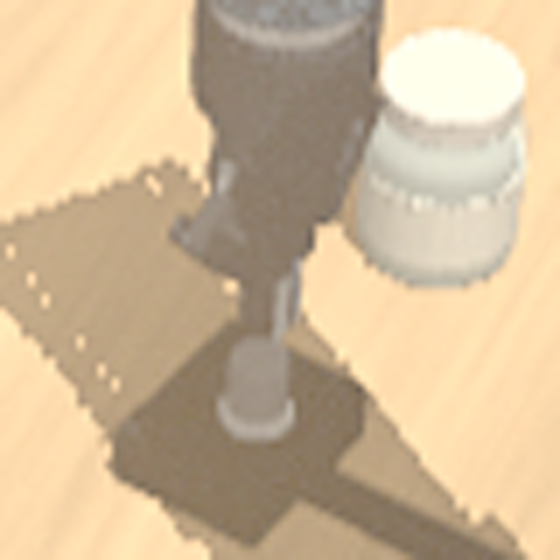

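```bash
python3 go.py 590 -215 110 -10
```

```text
t 4.22 pos [ 601.5 -303.3   71.6] yaw -10.41 F [-0.3 -0.1  0.4] op -0.0
turn [-0.3  0.2 -0.4] shift cm [-2.74 -8.5  -3.78]
```

apply_moves(
  targets=[
    [[0, 0, 0], [0, 0, -3.8], 0],
    [[0, 0, 0], [-1, -4, -3.8], 0],
    [[0, 0, 0], [-2.7, -8.5, -3.8], 0],
    [[0, 0, 0], [-2.7, -8.5, -3.8], 0],
    [[0, 0, 0], [-2.7, -8.5, -3.8], 0],
  ],
)

```text
time: 4.63
eef_pos: [589.9, -212.0, 110.6]
orientation: [[0.984, -0.177, -0.003], [-0.177, -0.984, 0.007], [-0.004, -0.007, -1.0]]
force: [-0.2, -0.8, 1.1]
opening: -0.1
```

apply_moves(
  targets=[
    [[0, 0, 0], [0, 0, 3], 0],
    [[0, 0, 0], [0, 0, 5], 0],
    [[0, 0, 0], [0, 0, 6.5], 0],
    [[0, 0, 0], [0, 0, 7.2], 0],
    [[0, 0, 0], [0, 0, 7.5], 0],
  ],
)

```text
time: 5.05
eef_pos: [589.1, -212.2, 34.1]
orientation: [[0.984, -0.178, -0.005], [-0.178, -0.984, 0.008], [-0.006, -0.007, -1.0]]
force: [-0.8, 0.2, 1.1]
opening: 0.1
```

```bash
cat > look.py <<'E'
import sys; from h import *
n=sys.argv[1]; x0,y0,w,h,sc=map(int,sys.argv[2:7]); cam=sys.argv[7] if len(sys.argv)>7 else "side"
s=vision.capture(cam); im=s["pixels"][y0:y0+h,x0:x0+w,::-1].astype(float); im=np.clip((im/255)**.6*255*1.1,0,255).astype(np.uint8)
cv2.imwrite(f"pics/{n}.png",cv2.resize(im,None,fx=sc,fy=sc,interpolation=cv2.INTER_CUBIC))
o=get_obs();p=o["eef_pos"];R=o["orientation"]; print(p.round(1),o["force"].round(1),round(o["opening"],1))
print("tip pred in crop",((proj(s,p+R@np.array([0,0,22.]))-[x0,y0])*sc).round())
E
python3 look.py s8 290 100 100 100 6
```

```text
[ 589.4 -212.2   34.5] [ 0.6  0.3 -0.2] 0.3
tip pred in crop [286. 469.]
```

View pics/s8.png

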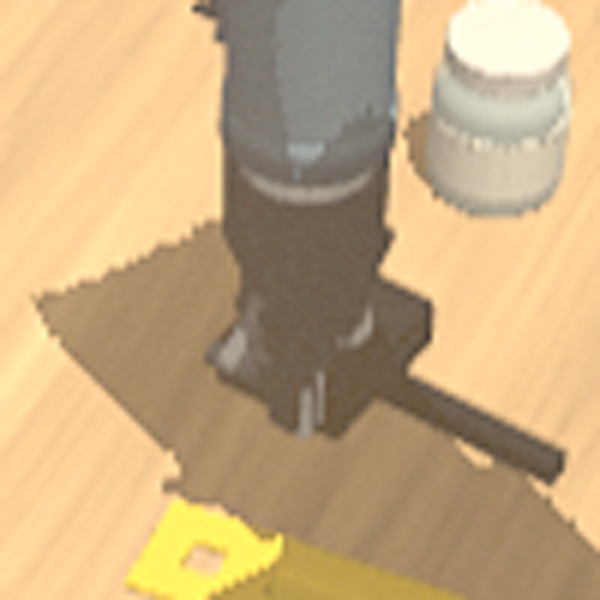

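apply_moves(
  targets=[
    [[0, 0, 0], [0, 0, 0.4], 0],
    [[0, 0, 0], [0, 0, 0.8], 0],
    [[0, 0, 0], [0, 0, 1.1], 0],
    [[0, 0, 0], [0, 0, 1.3], 0],
    [[0, 0, 0], [0, 0, 1.3], 0],
  ],
)

```text
time: 5.52
eef_pos: [589.2, -212.0, 21.3]
orientation: [[0.984, -0.178, -0.005], [-0.178, -0.984, 0.008], [-0.006, -0.007, -1.0]]
force: [0.3, 0.6, 0.3]
opening: -0.1
```

apply_moves(
  targets=[
    [[0, 0, 0], [0, 0, 0.2], 0],
    [[0, 0, 0], [0, 0, 0.4], 0],
    [[0, 0, 0], [0, 0, 0.4], 0],
  ],
)

```text
time: 5.77
eef_pos: [589.0, -211.9, 17.0]
orientation: [[0.984, -0.178, -0.005], [-0.178, -0.984, 0.008], [-0.006, -0.007, -1.0]]
force: [-0.2, 0.0, -0.4]
opening: -0.1
```

apply_moves(
  targets=[
    [[0, 0, 0], [0, 0, 0.2], 0],
    [[0, 0, 0], [0, 0, 0.4], 0],
    [[0, 0, 0], [0, 0, 0.4], 0],
  ],
)

```text
time: 6.02
eef_pos: [588.7, -211.6, 12.5]
orientation: [[0.984, -0.178, -0.006], [-0.178, -0.984, 0.008], [-0.007, -0.007, -1.0]]
force: [-0.6, 0.4, 0.3]
opening: 0.1
```

apply_moves(
  targets=[
    [[0, 0, 0], [0, 0, 0.2], 0],
    [[0, 0, 0], [0, 0, 0.4], 0],
    [[0, 0, 0], [0, 0, 0.4], 0],
  ],
)

```text
time: 6.27
eef_pos: [588.4, -211.4, 8.0]
orientation: [[0.984, -0.178, -0.006], [-0.178, -0.984, 0.009], [-0.008, -0.008, -1.0]]
force: [0.0, -0.1, -0.3]
opening: 0.0
```

apply_moves(
  targets=[
    [[0, 0, 0], [0, 0, 0.2], 0],
    [[0, 0, 0], [0, 0, 0.4], 0],
    [[0, 0, 0], [0, 0, 0.4], 0],
  ],
)

```text
time: 6.52
eef_pos: [588.1, -211.2, 3.4]
orientation: [[0.984, -0.178, -0.007], [-0.178, -0.984, 0.009], [-0.009, -0.008, -1.0]]
force: [-0.5, 0.5, 0.1]
opening: 0.4
```

apply_moves(
  targets=[
    [[0, 0, 0], [0, 0, 0.2], 0],
    [[0, 0, 0], [0, 0, 0.3], 0],
    [[0, 0, 0], [0, 0, 0.3], 0],
  ],
)

```text
time: 6.77
eef_pos: [587.8, -211.1, 0.1]
orientation: [[0.984, -0.178, -0.008], [-0.178, -0.984, 0.01], [-0.009, -0.008, -1.0]]
force: [-0.2, -0.2, 0.9]
opening: 0.3
```

```bash
python3 look.py s9 290 100 100 100 6
```

```text
[ 5.879e+02 -2.111e+02  2.000e-01] [0.3 0.6 0.7] 0.1
tip pred in crop [286. 517.]
```

View pics/s9.png

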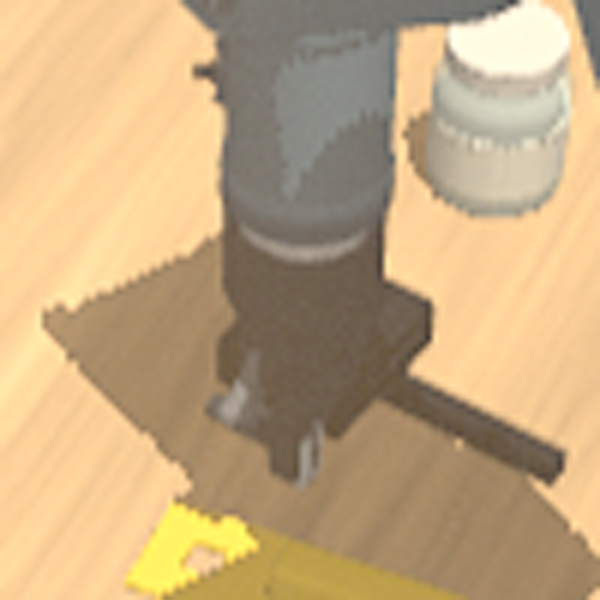

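apply_moves(
  targets=[
    [[0, 0, 0], [0, 0, 0.2], 0],
    [[0, 0, 0], [0, 0, 0.3], 0],
    [[0, 0, 0], [0, 0, 0.3], 0],
  ],
)

```text
time: 7.07
eef_pos: [587.7, -211.0, -3.1]
orientation: [[0.984, -0.178, -0.008], [-0.178, -0.984, 0.01], [-0.01, -0.008, -1.0]]
force: [0.8, 0.4, 0.1]
opening: 0.4
```

apply_moves(
  targets=[
    [[0, 0, 0], [0, 0, 0.2], 0],
    [[0, 0, 0], [0, 0, 0.3], 0],
    [[0, 0, 0], [0, 0, 0.3], 0],
  ],
)

```text
time: 7.32
eef_pos: [587.4, -210.8, -6.4]
orientation: [[0.984, -0.178, -0.008], [-0.178, -0.984, 0.01], [-0.01, -0.008, -1.0]]
force: [-0.2, 0.1, -0.3]
opening: 0.3
```

```bash
python3 - <<'E'
from h import *
s=vision.capture("side")
for z in (-5,0,5,10): print(onz(s,339.7,181.2,z))
E
python3 go.py 588 -211 0 -10
```

```text
[ 584.6091615  -218.23609828   -5.        ]
[ 582.87192525 -214.00957831    0.        ]
[ 581.134689   -209.78305834    5.        ]
[ 579.39745274 -205.55653837   10.        ]
t 7.37 pos [ 587.5 -210.9   -6.3] yaw -10.26 F [-1.2 -0.2 -1. ] op 0.0
turn [-0.5  0.6 -0.3] shift cm [ 0.04  0.   -0.63]
```

apply_moves(
  targets=[
    [[0, 0, 0], [0, 0, 0.15], 0],
    [[0, 0, 0], [0, 0, 0.25], 0],
    [[0, 0, 0], [0, 0, 0.25], 0],
  ],
)

```text
time: 7.62
eef_pos: [587.3, -210.7, -9.1]
orientation: [[0.984, -0.178, -0.009], [-0.178, -0.984, 0.01], [-0.01, -0.009, -1.0]]
force: [-0.1, -0.2, 0.1]
opening: 0.4
```

apply_moves(
  targets=[
    [[0, 0, 0], [0, 0, 0.15], 0],
    [[0, 0, 0], [0, 0, 0.25], 0],
    [[0, 0, 0], [0, 0, 0.25], 0],
  ],
)

```text
time: 7.87
eef_pos: [587.2, -210.7, -11.8]
orientation: [[0.984, -0.178, -0.009], [-0.178, -0.984, 0.01], [-0.01, -0.009, -1.0]]
force: [0.0, 0.1, 1.2]
opening: -0.3
```

apply_moves(
  targets=[
    [[0, 0, 0], [0, 0, 0.15], 0],
    [[0, 0, 0], [0, 0, 0.25], 0],
    [[0, 0, 0], [0, 0, 0.25], 0],
  ],
)

```text
time: 8.12
eef_pos: [587.4, -210.7, -12.0]
orientation: [[0.984, -0.178, -0.008], [-0.178, -0.984, 0.01], [-0.01, -0.008, -1.0]]
force: [-5.5, 2.8, 14.8]
opening: -0.0
```

```bash
python3 look.py s10 290 100 100 100 6
```

```text
[ 587.4 -210.7  -12. ] [-4.3  2.8 15.9] 0.0
tip pred in crop [286. 534.]
```

View pics/s10.png

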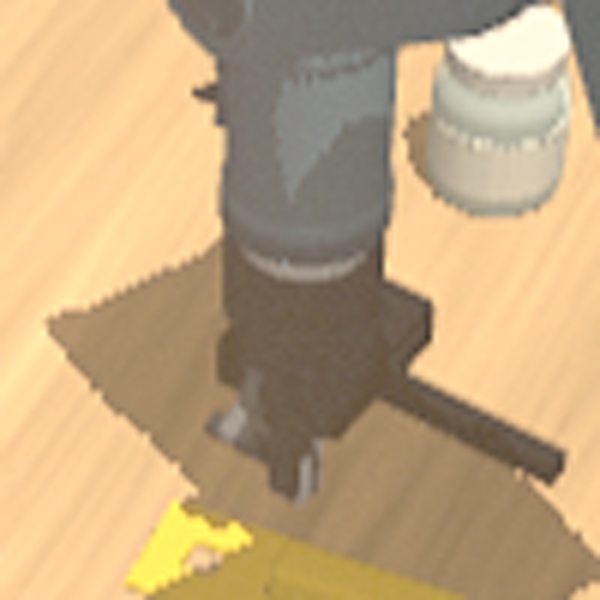

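Run:
```python
from h import *
s=vision.capture("side")
print(onz(s,339.2,183.0,0), get_obs()["eef_pos"])
```

```text
[ 581.18790667 -206.64712557    0.        ] [ 587.36821988 -210.78339557  -12.05193892]
```

Contact came at a TCP reading of z = -12, while shut tips should touch at +22. So true heights are about 34 mm above the reading: shut tip z ≈ reading + 12. x and y agree within about 5 mm. I'll use that correction and check it against further contacts.

apply_moves(
  targets=[
    [[0, 0, 0], [0, 0, -3], 1],
    [[0, 0, 0], [0, 0, -7], 5],
    [[0, 0, 0], [0, 0, -9.5], 5],
    [[0, 0, 0], [0, 0, -9.5], 5],
    [[0, 0, 0], [0, 0, -9.5], 5],
  ],
)

```text
time: 8.63
eef_pos: [589.5, -212.4, 85.2]
orientation: [[0.984, -0.178, -0.004], [-0.178, -0.984, 0.007], [-0.005, -0.006, -1.0]]
force: [-0.2, -0.2, -0.5]
opening: 50.0
```

```bash
python3 go.py 606 -303 85 -10
```

```text
t 8.63 pos [ 589.5 -212.4   85.2] yaw -10.24 F [-0.2 -0.2 -0.5] op 50.0
turn [-0.4  0.3 -0.2] shift cm [ 3.24  8.62 -0.05]
```

apply_moves(
  targets=[
    [[-0.4, 0.3, 0], [1.6, 4.3, 0], 5],
    [[-0.4, 0.3, 0], [3.2, 8.6, 0], 5],
    [[-0.4, 0.3, 0], [3.2, 8.6, 0], 5],
    [[-0.4, 0.3, 0], [3.2, 8.6, 1], 5],
    [[-0.4, 0.3, 0], [3.2, 8.6, 1], 5],
  ],
)

```text
time: 9.05
eef_pos: [603.4, -301.6, 70.4]
orientation: [[0.984, -0.179, -0.005], [-0.179, -0.984, 0.004], [-0.006, -0.003, -1.0]]
force: [0.0, 0.4, -1.4]
opening: 49.6
```

```bash
python3 go.py 606 -303 28 -10;python3 look.py s11 300 90 90 90 8
```

```text
t 9.05 pos [ 603.4 -301.6   70.4] yaw -10.34 F [ 0.   0.4 -1.4] op 49.6
turn [-0.2  0.3 -0.3] shift cm [0.31 0.11 4.23]
[ 603.5 -300.6   71. ] [-0.2  1.2 -0.7] 49.7
tip pred in crop [366. 476.]
```

View pics/s11.png

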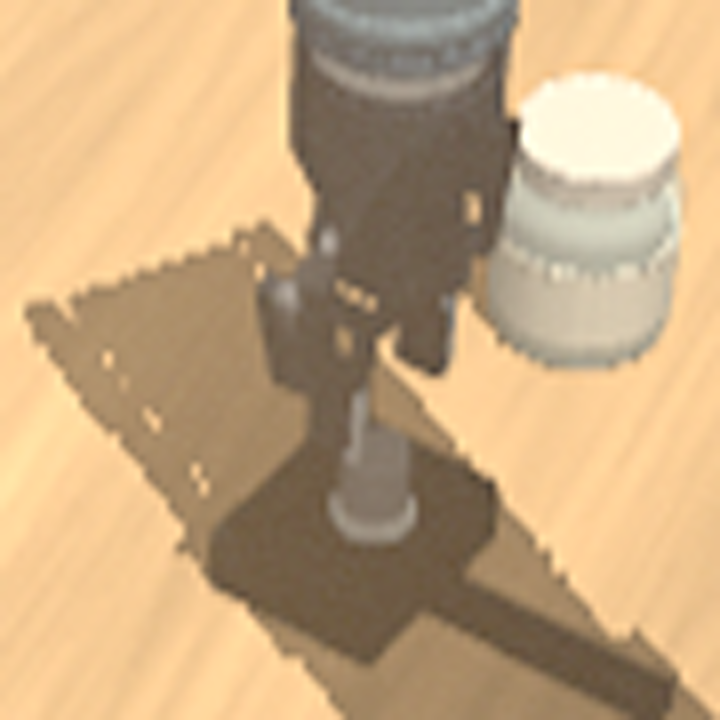

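The fingers straddle the cap: tips at crop (340,460) and (420,375), cap top at (375,440). Going down.

apply_moves(
  targets=[
    [[-0.2, 0.3, -0.3], [0.2, 0.1, 1.5], 5],
    [[-0.2, 0.3, -0.3], [0.3, 0.1, 3], 5],
    [[-0.2, 0.3, -0.3], [0.3, 0.1, 4], 5],
    [[-0.2, 0.3, -0.3], [0.3, 0.1, 4.2], 5],
    [[-0.2, 0.3, -0.3], [0.3, 0.1, 4.2], 5],
  ],
)

```text
time: 9.52
eef_pos: [605.3, -300.2, 27.8]
orientation: [[0.985, -0.172, -0.003], [-0.172, -0.985, 0.001], [-0.003, -0.001, -1.0]]
force: [-0.8, -0.9, 0.8]
opening: 49.9
```

apply_moves(
  targets=[
    [[0, 0, 0], [0, 0, 0], 1.5],
    [[0, 0, 0], [0, 0, 0], 1.5],
    [[0, 0, 0], [0, 0, 0], 1.5],
    [[0, 0, 0], [0, 0, 0], 1.5],
    [[0, 0, 0], [0, 0, 0], 1.5],
  ],
  squeeze=50,
)

```text
time: 9.93
eef_pos: [605.6, -300.9, 29.0]
orientation: [[0.985, -0.172, -0.002], [-0.172, -0.985, 0.0], [-0.002, 0.0, -1.0]]
force: [-2.0, -1.2, 5.0]
opening: 26.8
```

apply_moves(
  targets=[
    [[0, 0, 0], [0, 0, -0.5], 1.5],
    [[0, 0, 0], [0, 0, -1.0], 1.5],
    [[0, 0, 0], [0, 0, -1.5], 1.5],
    [[0, 0, 0], [0, 0, -2.0], 1.5],
    [[0, 0, 0], [0, 0, -2.4], 1.5],
  ],
)

```text
time: 10.35
eef_pos: [605.5, -300.8, 53.2]
orientation: [[0.985, -0.172, -0.002], [-0.172, -0.985, 0.0], [-0.002, 0.0, -1.0]]
force: [0.3, -2.7, -4.7]
opening: 26.7
```

apply_moves(
  targets=[
    [[0, 0, 0], [0, 0, -0.1], 1.5],
  ],
)

```text
time: 10.43
eef_pos: [605.4, -300.8, 54.1]
orientation: [[0.985, -0.172, -0.003], [-0.172, -0.985, 0.0], [-0.003, 0.0, -1.0]]
force: [3.5, -4.3, -14.8]
opening: 26.5
```

```bash
python3 look.py s12 300 90 90 90 8
```

```text
[ 605.5 -300.8   54. ] [ 0.7 -3.6 -6.4] 26.2
tip pred in crop [360. 506.]
```

View pics/s12.png

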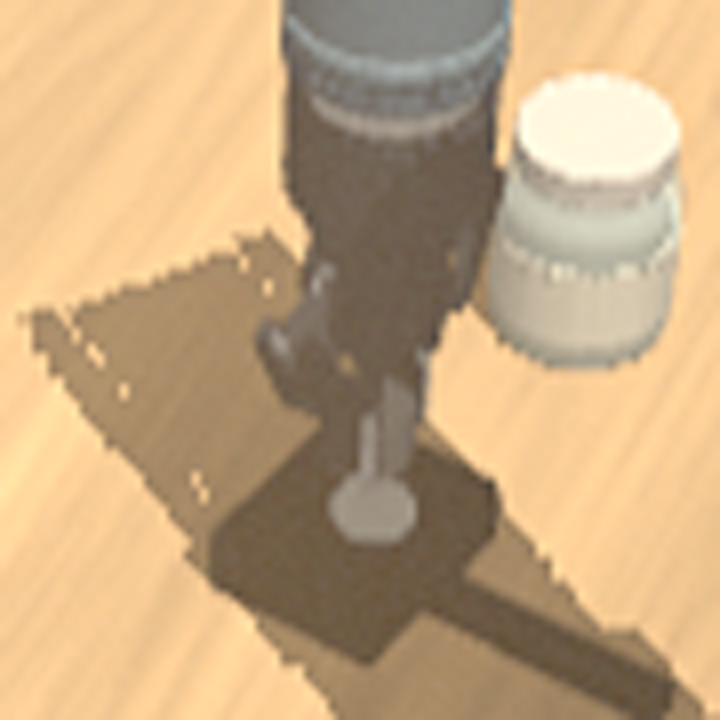

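The keeper cap is lifted: the base disc shows at crop (372,510), and the force rose at the top stop. Releasing, then going to the scraper.

apply_moves(
  targets=[
    [[0, 0, 0], [0, 0, 0], 5],
    [[0, 0, 0], [0, 0, 0], 5],
    [[0, 0, 0], [0, 0, -2], 6],
    [[0, 0, 0], [0, 0, -5], 6],
    [[0, 0, 0], [0, 0, -7], 6],
  ],
)

```text
time: 10.9
eef_pos: [606.3, -300.7, 126.8]
orientation: [[0.985, -0.172, -0.001], [-0.172, -0.985, -0.0], [-0.001, 0.0, -1.0]]
force: [0.7, -0.6, 0.1]
opening: 59.8
```

```bash
python3 go.py 521 -151 90 2.2; python3 look.py s13 300 90 100 100 6
```

```text
t 10.9 pos [ 606.3 -300.7  126.8] yaw -9.89 F [ 0.7 -0.6  0.1] op 59.8
turn [  0.    0.  -12.1] shift cm [-10.97 -13.29   3.68]
[ 608.4 -302.2  131.7] [ 2.  -1.4  3.7] 60.0
tip pred in crop [272. 264.]
```

View pics/s13.png

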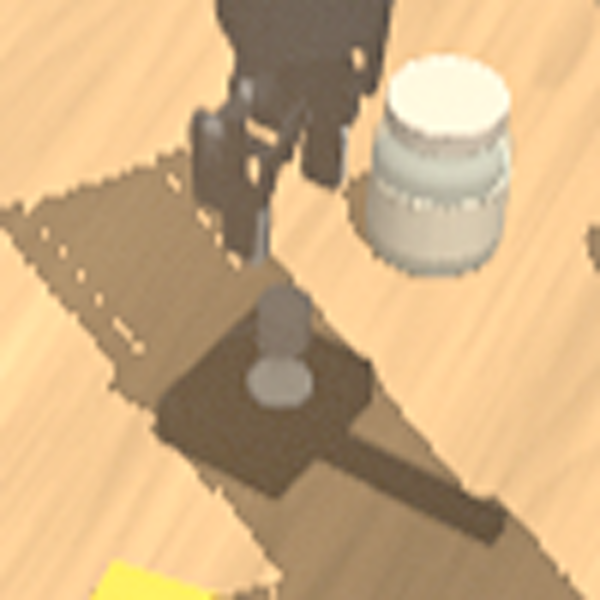

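The keeper is clearly raised, cap at crop (284,320), and free of the gripper. Moving to the scraper.

apply_moves(
  targets=[
    [[0, 0, -6], [-2.5, -3.1, 0], 6],
    [[0, 0, -12.1], [-5, -6.2, 0], 6],
    [[0, 0, -12.1], [-7.6, -9.3, 1], 6],
    [[0, 0, -12.1], [-10.2, -12.4, 3], 6],
    [[0, 0, -12.1], [-11, -13.3, 4.1], 6],
  ],
)

```text
time: 11.37
eef_pos: [520.0, -147.7, 89.4]
orientation: [[0.999, 0.04, 0.004], [0.04, -0.999, -0.002], [0.004, 0.003, -1.0]]
force: [0.1, -0.7, -0.3]
opening: 59.9
```

```bash
python3 look.py s14 290 100 120 110 6;  python3 go.py 521 -151 -5 2.2
```

```text
[ 517.8 -146.    86.9] [-2.7  3.2 -2. ] 60.0
tip pred in crop [369. 535.]
t 11.42 pos [ 517.8 -146.    86.9] yaw 2.36 F [-2.7  3.2 -2. ] op 60.0
turn [-0.   0.1  0.2] shift cm [0.3  0.52 9.19]
```

View pics/s14.png

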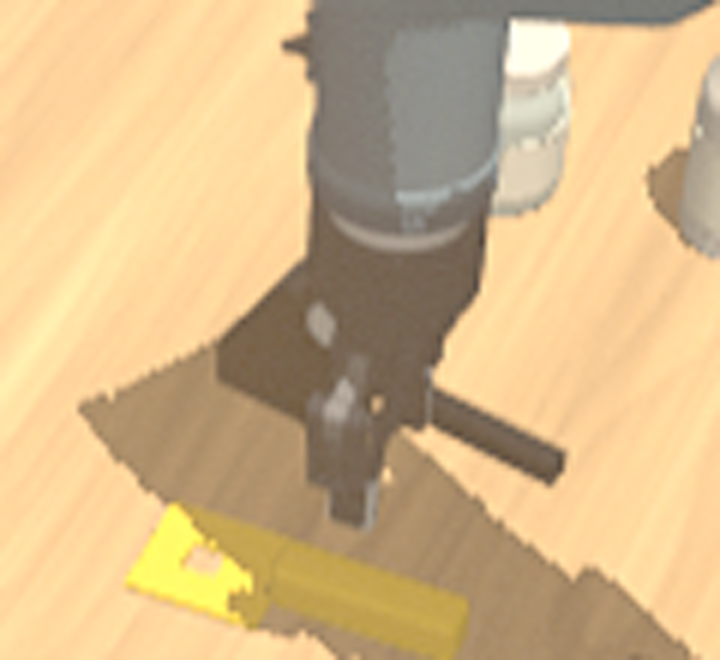

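apply_moves(
  targets=[
    [[0, 0, 0], [0.1, 0.3, 3], 6],
    [[0, 0, 0], [0.3, 0.5, 6], 6],
    [[0, 0, 0], [0.3, 0.5, 7.6], 6],
    [[0, 0, 0], [0.3, 0.5, 8.2], 6],
    [[0, 0, 0], [0.3, 0.5, 8.2], 6],
  ],
)

```text
time: 11.83
eef_pos: [520.5, -150.6, 4.0]
orientation: [[0.999, 0.041, -0.003], [0.041, -0.999, 0.001], [-0.003, -0.001, -1.0]]
force: [-1.2, -0.2, 0.3]
opening: 60.0
```

```bash
python3 look.py s15 290 100 120 110 6;  python3 go.py 521 -151 -5 2.2
```

```text
[ 521.4 -151.     5.2] [-0.3  0.3 -0.6] 60.1
tip pred in crop [358. 636.]
t 11.88 pos [ 521.4 -151.     5.2] yaw 2.35 F [-0.3  0.3 -0.6] op 60.1
turn [-0.   0.   0.1] shift cm [-0.04 -0.    1.02]
```

View pics/s15.png

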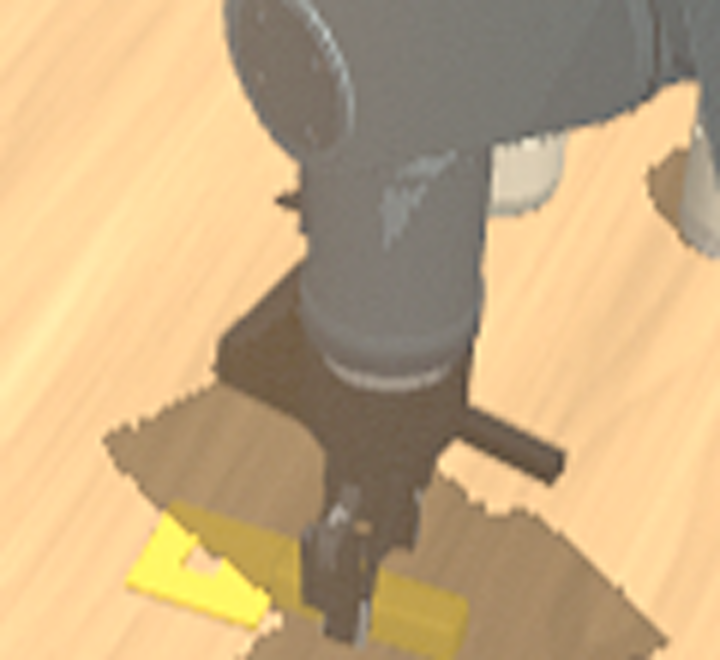

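The fingers straddle the handle, near tip at crop (345,635) and about 15 mm above the table. Going down a bit more and gripping.

apply_moves(
  targets=[
    [[0, 0, 0], [0, 0, 0.5], 6],
    [[0, 0, 0], [0, 0, 1.0], 6],
    [[0, 0, 0], [0, 0, 1.0], 4],
    [[0, 0, 0], [0, 0, 1.0], 1.5],
    [[0, 0, 0], [0, 0, 1.0], 1.5],
  ],
  squeeze=40,
)

```text
time: 12.3
eef_pos: [521.7, -151.2, -4.2]
orientation: [[0.999, 0.041, -0.0], [0.041, -0.999, 0.0], [-0.0, -0.0, -1.0]]
force: [-4.7, 2.1, 7.2]
opening: 25.0
```

apply_moves(
  targets=[
    [[0, 0, 0], [0, 0, 0], 1.5],
    [[0, 0, 0], [0, 0, 0], 1.5],
    [[0, 0, 0], [0, 0, 0], 1.5],
  ],
)

```text
time: 12.55
eef_pos: [521.6, -151.2, -4.2]
orientation: [[0.999, 0.041, -0.0], [0.041, -0.999, 0.0], [-0.0, -0.0, -1.0]]
force: [0.0, -0.2, 0.3]
opening: 25.2
```

apply_moves(
  targets=[
    [[0, 0, 0], [0, 0, -1.5], 1.5],
    [[0, 0, 0], [0, 0, -3], 1.5],
    [[0, 0, 0], [0, 0, -4.5], 1.5],
    [[0, 0, 0], [0, 0, -5], 1.5],
    [[0, 0, 0], [0, 0, -5], 1.5],
  ],
)

```text
time: 12.97
eef_pos: [522.6, -151.7, 47.1]
orientation: [[0.999, 0.041, 0.002], [0.041, -0.999, -0.001], [0.002, 0.001, -1.0]]
force: [-0.3, 0.3, -1.3]
opening: 25.3
```

```bash
python3 look.py s16 290 100 120 110 6;  python3 go.py 440 -271.6 45 -10.2
```

```text
[ 521.9 -151.3   46.1] [-0.3  0.4 -0.8] 25.7
tip pred in crop [361. 581.]
t 13.02 pos [ 521.9 -151.3   46.1] yaw 2.35 F [-0.3  0.4 -0.8] op 25.7
turn [ 0.  -0.1 12.5] shift cm [-8.68 11.68  0.11]
```

View pics/s16.png

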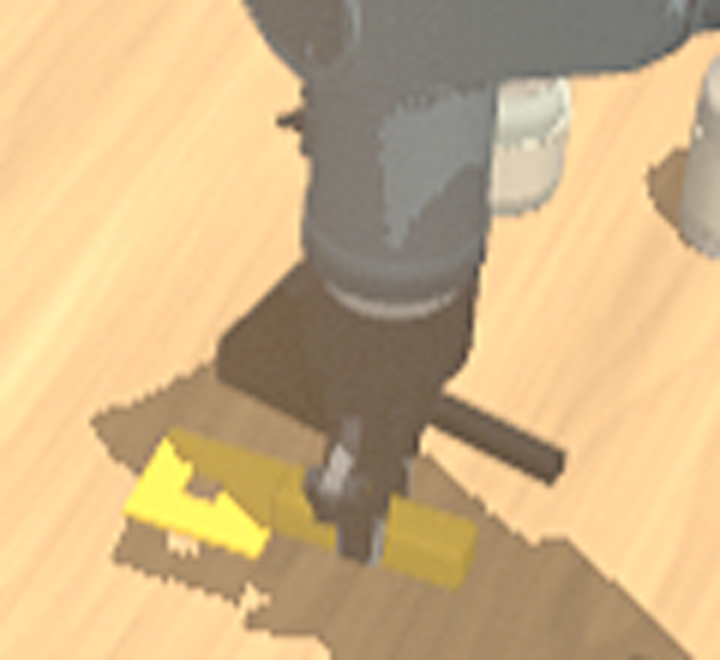

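apply_moves(
  targets=[
    [[0, 0, 3], [-2, 2.9, 0], 1.5],
    [[0, 0, 6.5], [-4, 5.8, 0], 1.5],
    [[0, 0, 10], [-6, 8.7, 0], 1.5],
    [[0, 0, 12.5], [-8.1, 11.65, 0], 1.5],
    [[0, 0, 12.5], [-8.1, 11.65, 0], 1.5],
  ],
)

```text
time: 13.43
eef_pos: [442.7, -275.6, 45.0]
orientation: [[0.983, -0.182, -0.001], [-0.182, -0.983, -0.002], [-0.001, 0.002, -1.0]]
force: [0.5, -0.2, -0.9]
opening: 24.9
```

```bash
python3 look.py s17 300 100 130 110 6;  python3 go.py 446 -272 30 -10.2
```

```text
[ 443.8 -273.3   45. ] [-0.   0.  -0.6] 25.1
tip pred in crop [543. 468.]
t 13.48 pos [ 443.8 -273.3   45. ] yaw -10.44 F [-0.   0.  -0.6] op 25.1
turn [ 0.   0.  -0.2] shift cm [ 0.2  -0.17  1.5 ]
```

View pics/s17.png

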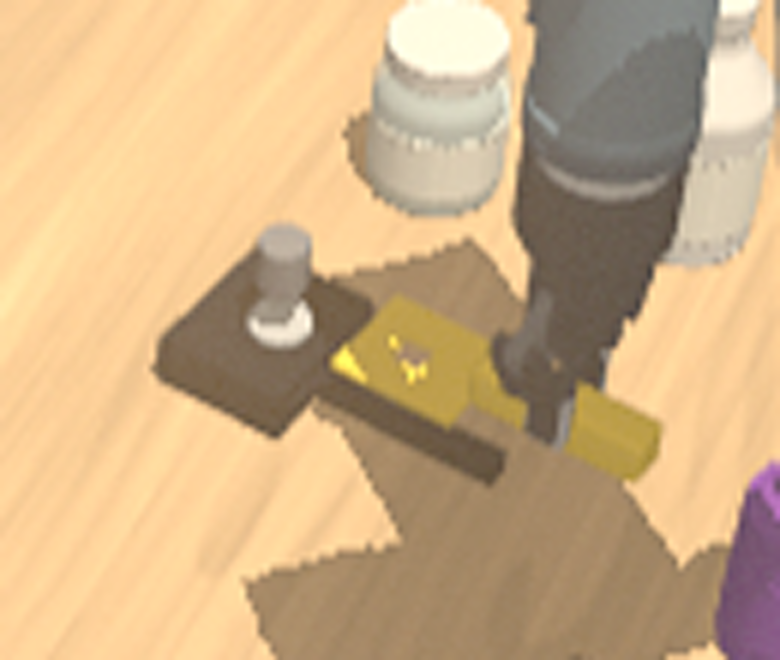

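Run:
```python
from h import *
s=vision.capture("side")
S=lambda p,z:onz(s,(p[0]+.5)/6-.5+300,(p[1]+.5)/6-.5+100,z)
np.set_printoptions(precision=1,suppress=True)
z=53
for n,p,zz in(("FF",(400,295),z),("FN",(330,357),z),("RN",(450,427),z),("hole",(412,358),z),("cap",(285,240),91),("disc",(280,325),34),("railend",(497,455),15),("RR",(630,478),49),("g left bot",(155,372),0),("g near bot",(277,437),0),("g left top",(158,340),32)): print(n,S(p,zz))
```

```text
FF [ 547.  -327.5   53. ]
FN [ 561.5 -270.8   53. ]
RN [ 489.4 -252.3   53. ]
hole [ 524.3 -288.2   53. ]
cap [ 601.3 -301.    91. ]
disc [ 600.3 -298.6   34. ]
railend [ 471.4 -279.7   15. ]
RR [ 399.3 -262.7   49. ]
g left bot [ 657.5 -270.1    0. ]
g near bot [ 581.3 -255.5    0. ]
g left top [ 652.8 -262.9   32. ]
```

```bash
python3 look.py s18 340 140 60 45 13
```

```text
[ 445.  -270.7   45.1] [-0.2  0.6 -1.6] 25.2
tip pred in crop [648. 499.]
```

View pics/s18.png

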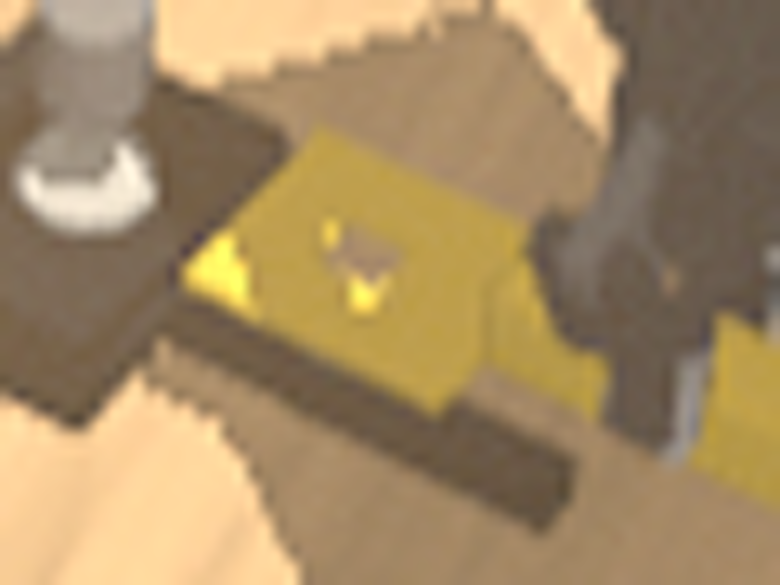

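Along the rail, the blade edges (image slope about 0.48) run parallel to the rail (about 0.49). The hole lies on the rail line to within about 1 mm, and the front edge is about 20 mm short of the mouth. Lowering.

apply_moves(
  targets=[
    [[0, 0, 0], [0, 0, 1], 1.5],
    [[0, 0, 0], [0, 0, 2], 1.5],
    [[0, 0, 0], [0, 0, 2.7], 1.5],
    [[0, 0, 0], [0, 0, 3.1], 1.5],
    [[0, 0, 0], [0, 0, 3.1], 1.5],
  ],
)

```text
time: 14.0
eef_pos: [444.5, -269.2, 12.5]
orientation: [[0.984, -0.176, -0.003], [-0.176, -0.984, 0.003], [-0.003, -0.003, -1.0]]
force: [-0.2, -0.6, -0.7]
opening: 25.2
```

```bash
python3 go.py 446 -272 14 -10.2;  python3 look.py s19 330 140 65 50 12
```

```text
t 14.0 pos [ 444.5 -269.2   12.5] yaw -10.15 F [-0.2 -0.6 -0.7] op 25.2
turn [-0.2  0.2  0. ] shift cm [ 0.2   0.25 -0.16]
[ 444.8 -269.7   13.2] [-0.2 -0.7  0.3] 25.1
tip pred in crop [704. 550.]
```

View pics/s19.png

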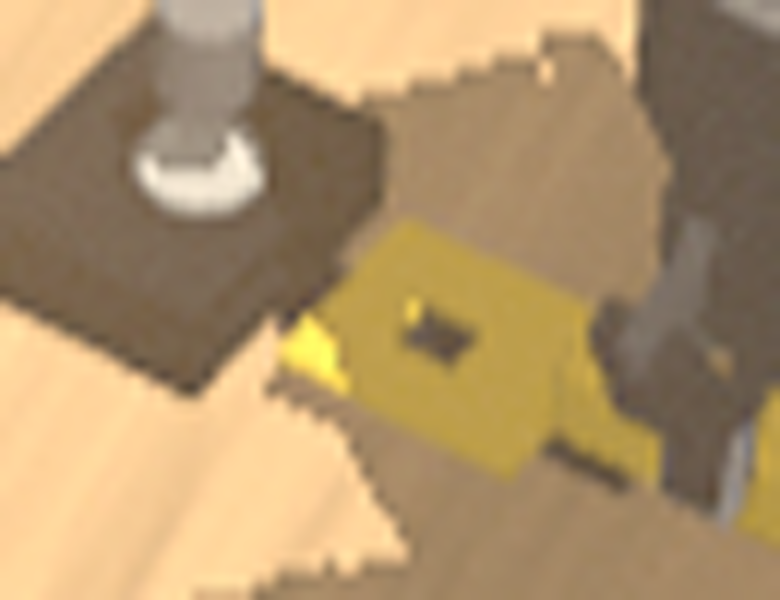

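Run:
```python
from h import *
s=vision.capture("side")
S=lambda p,z:onz(s,(p[0]+.5)/12-.5+330,(p[1]+.5)/12-.5+140,z)
np.set_printoptions(precision=1,suppress=True)
P={n:S(p,z) for n,p,z in(("FF",(408,220),22),("FN",(279,357),22),("RN",(512,480),22),("RF",(592,300),22),("hole",(437,338),22),("capbase",(200,165),34),("gnear",(190,395),0),("gfar",(383,205),0))}
for k,v in P.items(): print(k,v)
y=np.radians(-10.2);u=np.array([np.cos(y),np.sin(y)]);n=np.array([-u[1],u[0]])
for k,v in P.items(): d=v[:2]-np.array([601,-299.5]); print(k,"guard frame",d@u,d@n)
```

```text
FF [ 549.3 -317.    22. ]
FN [ 559.7 -257.4   22. ]
RN [ 490.9 -244.1   22. ]
RF [ 496.  -311.1   22. ]
hole [ 526.4 -281.2   22. ]
capbase [ 601.2 -300.4   34. ]
gnear [ 582.2 -254.8    0. ]
gfar [ 564.5 -340.3    0. ]
FF guard frame -47.808882548836195 -26.369928140605673
FN guard frame -48.05303192480598 34.110616824499026
RN guard frame -118.15103010842046 35.009227778625394
RF guard frame -101.3320022816064 -29.96799925390018
hole guard frame -76.68585525948984 4.814201242610739
capbase guard frame 0.386290599266111 -0.8383398070107436
gnear guard frame -26.383344752448988 40.63326504778188
gfar guard frame -28.71515986975475 -46.57950813213371
```

apply_moves(
  targets=[
    [[0, 0, 0], [0, 0.3, -0.05], 1.5],
    [[0, 0, 0], [0, 0.5, -0.1], 1.5],
    [[0, 0, 0], [0, 0.5, -0.1], 1.5],
    [[0, 0, 0], [0, 0.5, -0.1], 1.5],
  ],
)

```text
time: 14.43
eef_pos: [444.4, -275.6, 15.1]
orientation: [[0.984, -0.177, -0.0], [-0.177, -0.984, 0.001], [-0.0, -0.001, -1.0]]
force: [1.0, -0.0, -1.2]
opening: 25.4
```

```bash
python3 go.py 446 -272 14 -10.2;  python3 look.py s20 330 140 65 50 12
```

```text
t 14.43 pos [ 444.4 -275.6   15.1] yaw -10.21 F [ 1.  -0.  -1.2] op 25.4
turn [-0.1  0.  -0. ] shift cm [ 0.09 -0.38  0.11]
[ 444.3 -275.4   15. ] [-0.5 -0.1 -1. ] 25.1
tip pred in crop [715. 530.]
```

View pics/s20.png

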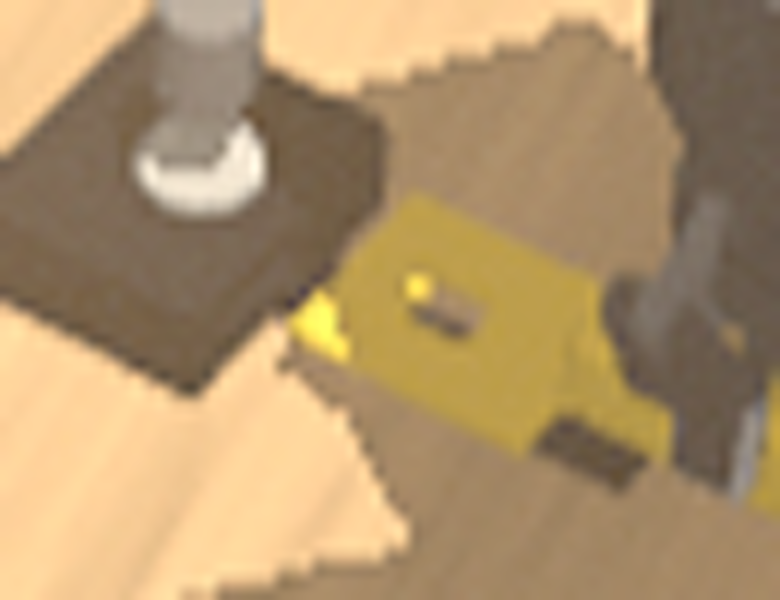

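```bash
cat > bl.py <<'E'
from h import *
s=vision.capture("side")
def run(P,ox,oy,sc,z=23):
    y=np.radians(-10.2);u=np.array([np.cos(y),np.sin(y)]);n=np.array([-u[1],u[0]])
    for p in P:
        v=onz(s,(p[0]+.5)/sc-.5+ox,(p[1]+.5)/sc-.5+oy,z); d=v[:2]-np.array([601,-299.5]); print(p,v.round(1),(d@u).round(1),(d@n).round(1))
E
python3 -c "
from bl import *
run([(415,193),(289,333),(530,460)],330,140,12,24)
run([(437,338)],330,140,12,22)
run([(544,440),(640,490)],330,140,12,15)
"; python3 go.py 446 -272 14 -10.2
```

```text
(415, 193) [ 550.8 -325.    24. ] -44.9 -34.0
(289, 333) [ 560.1 -264.4   24. ] -46.4 27.3
(530, 460) [ 488.9 -250.6   24. ] -119.0 28.3
(437, 338) [ 526.4 -281.2   22. ] -76.7 4.8
(544, 440) [ 490.7 -266.6   15. ] -114.4 12.9
(640, 490) [ 462.8 -261.3   15. ] -142.8 13.2
t 14.53 pos [ 444.2 -275.2   14.9] yaw -10.2 F [-0.3  0.5  0.4] op 25.4
turn [-0.1  0.  -0. ] shift cm [ 0.12 -0.35  0.09]
```

apply_moves(
  targets=[
    [[0, 0, 0], [0, -0.2, 0], 1.5],
    [[0, 0, 0], [0.7, -0.2, 0.05], 1.5],
    [[0, 0, 0], [1.4, -0.2, 0.05], 1.5],
    [[0, 0, 0], [2.1, -0.2, 0.05], 1.5],
    [[0, 0, 0], [2.6, -0.2, 0.05], 1.5],
  ],
)

```text
time: 14.95
eef_pos: [471.6, -278.3, 14.5]
orientation: [[0.984, -0.177, 0.0], [-0.177, -0.984, 0.001], [0.0, -0.001, -1.0]]
force: [0.9, -0.1, -0.2]
opening: 25.5
```

```bash
python3 go.py 525 -286 14 -10.2;  python3 look.py s21 330 140 65 50 12
```

```text
t 14.95 pos [ 471.6 -278.3   14.5] yaw -10.18 F [ 0.9 -0.1 -0.2] op 25.5
turn [-0.1 -0.   0. ] shift cm [ 5.39 -0.19  0.05]
[ 472.3 -278.6   14.6] [ 1.  -0.4 -0.7] 25.2
tip pred in crop [616. 487.]
```

View pics/s21.png

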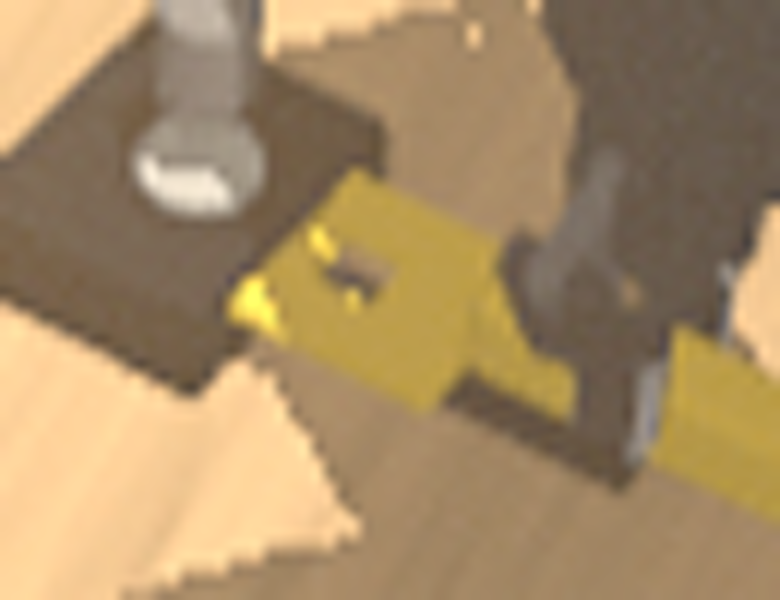

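apply_moves(
  targets=[
    [[0, 0, 0], [0.5, -0.1, 0.15], 1.5],
    [[0, 0, 0], [1.1, -0.1, 0.2], 1.5],
    [[0, 0, 0], [1.7, -0.1, 0.2], 1.5],
    [[0, 0, 0], [2.3, -0.1, 0.2], 1.5],
    [[0, 0, 0], [2.7, -0.1, 0.2], 1.5],
  ],
)

```text
time: 15.42
eef_pos: [500.0, -282.7, 12.7]
orientation: [[0.984, -0.177, 0.001], [-0.177, -0.984, 0.0], [0.001, -0.0, -1.0]]
force: [-0.5, -0.1, -0.3]
opening: 25.1
```

```bash
python3 go.py 525 -286 14 -10.2;  python3 look.py s22 330 140 65 50 12
```

```text
t 15.42 pos [ 500.  -282.7   12.7] yaw -10.17 F [-0.5 -0.1 -0.3] op 25.1
turn [-0.  -0.1  0. ] shift cm [ 2.52 -0.11 -0.13]
[ 500.5 -282.9   12.8] [ 0.5 -0.5 -1.9] 24.9
tip pred in crop [518. 445.]
```

View pics/s22.png

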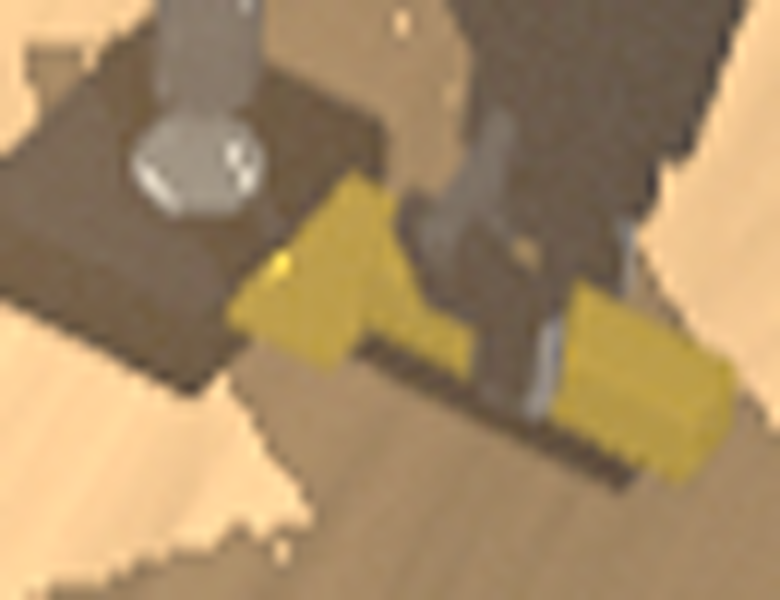

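The blade is inside the slot. Its hole has gone under the box and there is no side force. Continuing to the back wall.

apply_moves(
  targets=[
    [[0, 0, 0], [0.5, -0.05, 0], 1.5],
    [[0, 0, 0], [1.0, -0.1, 0], 1.5],
    [[0, 0, 0], [1.4, -0.1, 0], 1.5],
    [[0, 0, 0], [1.7, -0.1, 0], 1.5],
    [[0, 0, 0], [1.8, -0.1, 0], 1.5],
  ],
)

```text
time: 15.88
eef_pos: [519.0, -285.3, 12.8]
orientation: [[0.984, -0.176, 0.003], [-0.176, -0.984, -0.001], [0.003, 0.0, -1.0]]
force: [0.2, -0.7, -0.1]
opening: 24.9
```

apply_moves(
  targets=[
    [[0, 0, 0], [0.2, 0, 0], 1.5],
    [[0, 0, 0], [0.35, 0, 0], 1.5],
    [[0, 0, 0], [0.4, 0, 0], 1.5],
  ],
)

```text
time: 16.13
eef_pos: [520.6, -284.8, 12.1]
orientation: [[0.984, -0.176, -0.002], [-0.176, -0.984, 0.002], [-0.003, -0.002, -1.0]]
force: [-7.5, 1.2, 0.4]
opening: 25.2
```

apply_moves(
  targets=[
    [[0, 0, 0], [0.2, 0, 0.1], 1.5],
    [[0, 0, 0], [0.3, 0, 0.2], 1.5],
    [[0, 0, 0], [0.3, 0, 0.2], 1.5],
  ],
)

```text
time: 16.38
eef_pos: [520.6, -284.4, 10.7]
orientation: [[0.984, -0.176, -0.008], [-0.176, -0.984, 0.004], [-0.009, -0.003, -1.0]]
force: [-10.9, 2.7, 11.4]
opening: 25.3
```

```bash
python3 go.py 525 -286 14 -10.2;  python3 look.py s23 330 140 65 50 12
```

```text
t 16.38 pos [ 520.6 -284.4   10.7] yaw -10.12 F [-10.9   2.7  11.4] op 25.3
turn [-0.2  0.5  0.1] shift cm [ 0.46  0.08 -0.33]
[ 520.6 -284.3   10.7] [-12.1   2.8  12.3] 25.0
tip pred in crop [448. 422.]
```

View pics/s23.png

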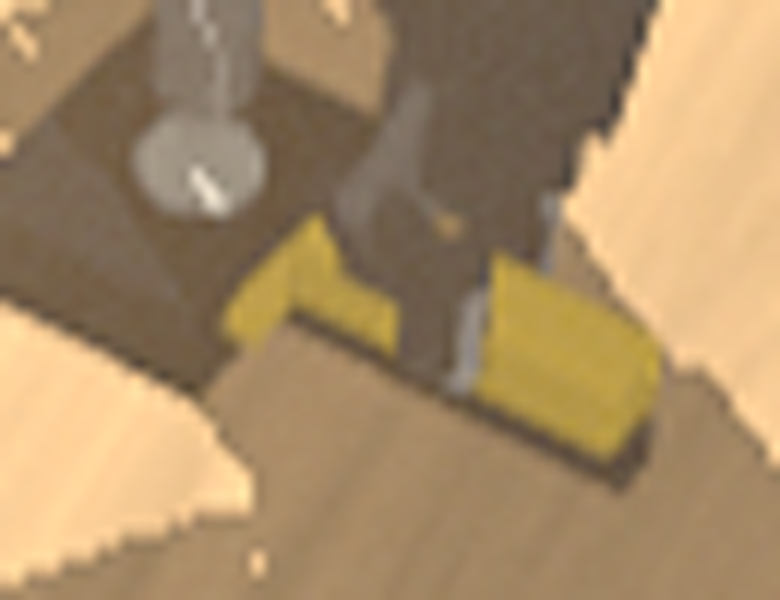

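The blade is home. The force is about 12 N against the back wall, and the handle rear at crop (640,400) sits about level with the rail end, as it should. Releasing and retreating.

apply_moves(
  targets=[
    [[0, 0, 0], [0, 0, 0], 4.5],
    [[0, 0, 0], [0, 0, 0], 4.5],
    [[0, 0, 0], [0, 0, -3], 4.5],
    [[0, 0, 0], [0, 0, -7], 4.5],
    [[0, 0, 0], [0, 0, -10.5], 3],
  ],
)

```text
time: 16.85
eef_pos: [521.5, -284.7, 116.7]
orientation: [[0.984, -0.176, -0.008], [-0.176, -0.984, 0.005], [-0.009, -0.003, -1.0]]
force: [1.2, -0.6, 0.5]
opening: 34.1
```

```bash
python3 go.py 605.5 -301.5 115 -10.2;  python3 look.py s24 330 130 65 50 12
```

```text
t 16.85 pos [ 521.5 -284.7  116.7] yaw -10.12 F [ 1.2 -0.6  0.5] op 34.1
turn [-0.2  0.5  0.1] shift cm [8.57 0.18 0.09]
[ 525.3 -287.6  125. ] [ 1.7 -1.3  5.6] 30.1
tip pred in crop [470. 206.]
```

View pics/s24.png

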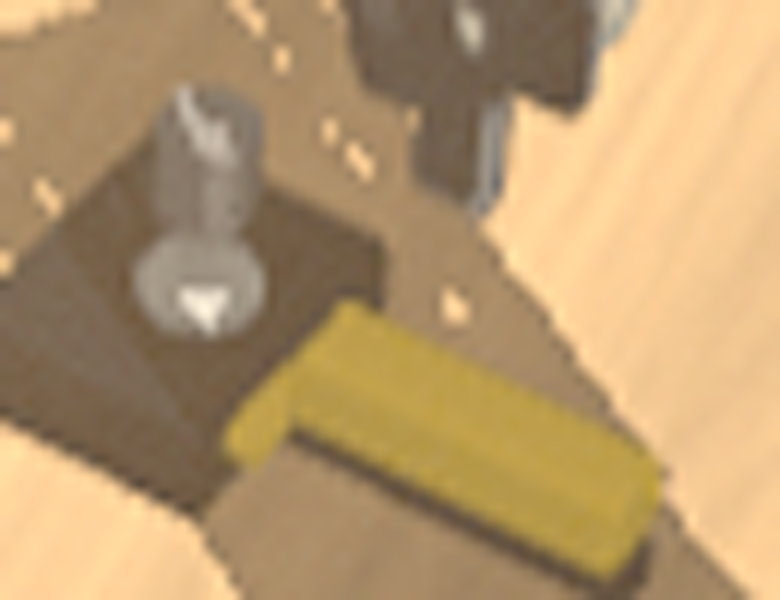

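The scraper sits in the guard on its rail. Now shutting the fingers and pressing the keeper.

apply_moves(
  targets=[
    [[-0.2, 0.5, 0], [3, 0, 0], 0],
    [[-0.2, 0.5, 0], [6, 0, 0], 0],
    [[-0.2, 0.5, 0], [8.1, 0, 0], 0],
    [[-0.2, 0.5, 0], [8.1, 0, 0.8], 0],
    [[-0.2, 0.5, 0], [8.1, 0, 0.8], 0],
  ],
)

```text
time: 17.32
eef_pos: [605.2, -301.4, 115.1]
orientation: [[0.985, -0.175, 0.008], [-0.175, -0.985, -0.007], [0.01, 0.006, -1.0]]
force: [-1.3, -0.4, -0.9]
opening: -0.0
```

```bash
python3 look.py s25 310 90 80 80 8;python3 go.py 605.5 -301.5 80 -10.2
```

```text
[ 604.3 -301.1  115.4] [ 0.3 -0.1 -0.1] -0.1
tip pred in crop [290. 389.]
t 17.37 pos [ 604.3 -301.1  115.4] yaw -10.08 F [ 0.3 -0.1 -0.1] op -0.1
turn [ 0.3 -0.5  0.1] shift cm [ 0.1  -0.    3.54]
```

View pics/s25.png

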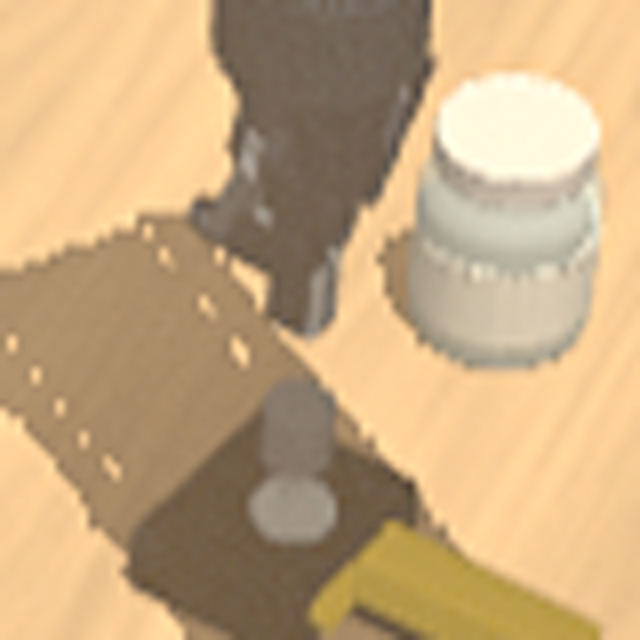

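apply_moves(
  targets=[
    [[0.3, -0.5, 0], [0.1, 0, 1.5], 0],
    [[0.3, -0.5, 0], [0.1, 0, 2.8], 0],
    [[0.3, -0.5, 0], [0.1, 0, 3.5], 0],
    [[0.3, -0.5, 0], [0.1, 0, 4], 0],
    [[0.3, -0.5, 0], [0.1, 0, 4.4], 0],
  ],
)

```text
time: 17.78
eef_pos: [604.4, -301.2, 70.8]
orientation: [[0.985, -0.175, -0.002], [-0.175, -0.985, 0.001], [-0.002, -0.001, -1.0]]
force: [-3.7, 2.3, 5.1]
opening: -0.3
```

apply_moves(
  targets=[
    [[0, 0, 0], [0, 0, 0.4], 0],
    [[0, 0, 0], [0, 0, 0.8], 0],
    [[0, 0, 0], [0, 0, 1.2], 0],
    [[0, 0, 0], [0, 0, 1.5], 0],
    [[0, 0, 0], [0, 0, 1.6], 0],
  ],
)

```text
time: 18.2
eef_pos: [604.4, -301.1, 55.2]
orientation: [[0.984, -0.175, -0.002], [-0.175, -0.984, 0.001], [-0.002, -0.001, -1.0]]
force: [-2.3, 1.1, 4.9]
opening: 0.1
```

apply_moves(
  targets=[
    [[0, 0, 0], [0, 0, 0.2], 0],
    [[0, 0, 0], [0, 0, 0.4], 0],
    [[0, 0, 0], [0, 0, 0.4], 0],
  ],
)

```text
time: 18.45
eef_pos: [604.6, -301.3, 53.9]
orientation: [[0.985, -0.175, -0.001], [-0.175, -0.985, -0.0], [-0.001, 0.0, -1.0]]
force: [-5.1, 3.7, 16.2]
opening: 0.2
```

apply_moves(
  targets=[
    [[0, 0, 0], [0, 0, 0.2], 0],
    [[0, 0, 0], [0, 0, 0.3], 0],
    [[0, 0, 0], [0, 0, 0.3], 0],
  ],
)

```text
time: 18.7
eef_pos: [604.6, -301.3, 53.8]
orientation: [[0.985, -0.175, 0.0], [-0.175, -0.985, -0.001], [0.0, 0.001, -1.0]]
force: [-6.4, 4.1, 17.0]
opening: 0.1
```

The keeper stopped at reading 53.8, so its top is at 65.8 mm (66 = fully down), with 17 N on it. Lifting and checking, then on to the bottles.

apply_moves(
  targets=[
    [[0, 0, 0], [0, 0, -4], 0],
    [[0, 0, 0], [0, 0, -8], 0],
    [[0, 0, -7], [-3, 0, -12], 0],
    [[0, 0, -14], [-6, -2, -14], 0],
    [[0, 0, -21], [-9, -4, -14], 0],
  ],
)

```text
time: 19.12
eef_pos: [525.3, -249.2, 198.7]
orientation: [[0.981, 0.194, 0.009], [0.194, -0.981, -0.008], [0.007, 0.01, -1.0]]
force: [0.5, -0.2, -0.1]
opening: -0.6
```

```bash
python3 look.py s26 320 120 75 65 10;python3 go.py 446 38 200 84.4
```

```text
[ 516.1 -239.6  195. ] [-6.3  6.2 -4.2] 0.1
tip pred in crop [476. 207.]
t 19.17 pos [ 516.1 -239.6  195. ] yaw 11.75 F [-6.3  6.2 -4.2] op 0.1
turn [ -0.3   0.  -72.7] shift cm [ -1.22 -28.61  -0.41]
```

View pics/s26.png

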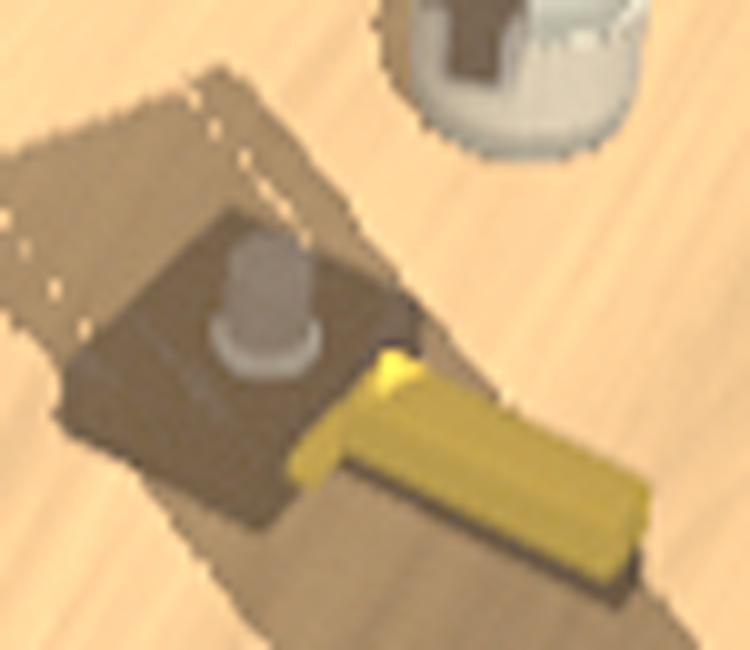

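The keeper is down with the scraper inside, same as the start look of the cap at crop (268,300). Turning and travelling towards the bottles.

apply_moves(
  targets=[
    [[0, 0, -7], [-0.3, -4, 0], 0],
    [[0, 0, -14], [-0.6, -8, 0], 0],
    [[0, 0, -21], [-0.9, -12, 0], 0],
    [[0, 0, -28], [-1.1, -16, 0], 0],
    [[0, 0, -35], [-1.2, -20, 0], 0],
  ],
)

```text
time: 19.58
eef_pos: [463.0, -45.3, 195.4]
orientation: [[0.682, 0.731, -0.003], [0.731, -0.682, 0.002], [-0.0, -0.004, -1.0]]
force: [1.1, 0.2, -0.0]
opening: -0.0
```

```bash
python3 go.py 446 38 200 84.4
python3 - <<'E'
from h import *
s,t=caps(); crop(s,"s27",220,210,160,190,4 if 0 else 3); crop(t,"t27",130,150,180,120,4)
E
```

```text
t 19.58 pos [463.  -45.3 195.4] yaw 46.98 F [ 1.1  0.2 -0. ] op -0.0
turn [ -0.2  -0.1 -37.4] shift cm [ 4.93 -6.92 -0.43]
```

View pics/s27.png

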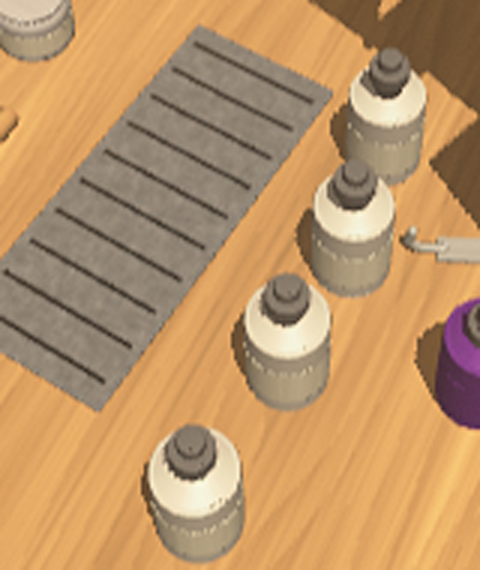

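View pics/t27.png

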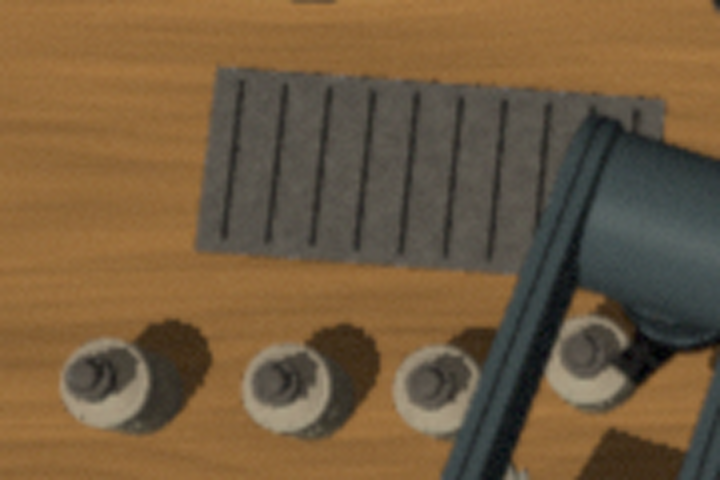

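All four bottles are still in place: spouts at s27 crop (391,60), (355,175), (290,290) and (192,440). Going above bottle B3.

apply_moves(
  targets=[
    [[0, 0, -7], [1, -1.4, 0], 0],
    [[0, 0, -14], [2, -2.8, 0], 0],
    [[0, 0, -21], [3, -4.2, 0], 0],
    [[0, 0, -28], [4, -5.6, 0], 0],
    [[0, 0, -35], [5, -6.9, 0], 0],
  ],
)

```text
time: 20.1
eef_pos: [445.4, 42.5, 195.7]
orientation: [[0.132, 0.991, -0.004], [0.991, -0.132, 0.005], [0.004, -0.005, -1.0]]
force: [-0.1, 0.8, 0.1]
opening: 0.2
```

```bash
python3 go.py 447 37.5 152 84.4
```

```text
t 20.1 pos [445.4  42.5 195.7] yaw 82.43 F [-0.1  0.8  0.1] op 0.2
turn [-0.3 -0.2 -2. ] shift cm [-0.49  0.25  4.37]
```

apply_moves(
  targets=[
    [[-0.3, -0.2, -2], [-0.3, 0.2, 2], 0],
    [[-0.3, -0.2, -2], [-0.5, 0.25, 3.5], 0],
    [[-0.3, -0.2, -2], [-0.5, 0.25, 4.3], 0],
    [[-0.3, -0.2, -2], [-0.5, 0.25, 4.3], 0],
  ],
)

```text
time: 20.43
eef_pos: [446.1, 37.2, 150.9]
orientation: [[0.099, 0.995, -0.003], [0.995, -0.099, 0.001], [0.001, -0.003, -1.0]]
force: [0.3, 0.9, -0.5]
opening: 0.4
```

```bash
python3 go.py 447 37.5 133 84.4;python3 look.py s28 315 190 70 80 8;python3 look.py t28 240 190 70 70 8 top
```

```text
t 20.43 pos [446.1  37.2 150.9] yaw 84.34 F [ 0.3  0.9 -0.5] op 0.4
turn [-0.2 -0.  -0.1] shift cm [0.04 0.1  1.79]
[446.7  37.1 152. ] [0.2 0.  0.1] 0.3
tip pred in crop [277. 330.]
[447.4  37.  152.8] [-0.1 -0.4  0.2] -0.1
tip pred in crop [288. 390.]
```

View pics/s28.png

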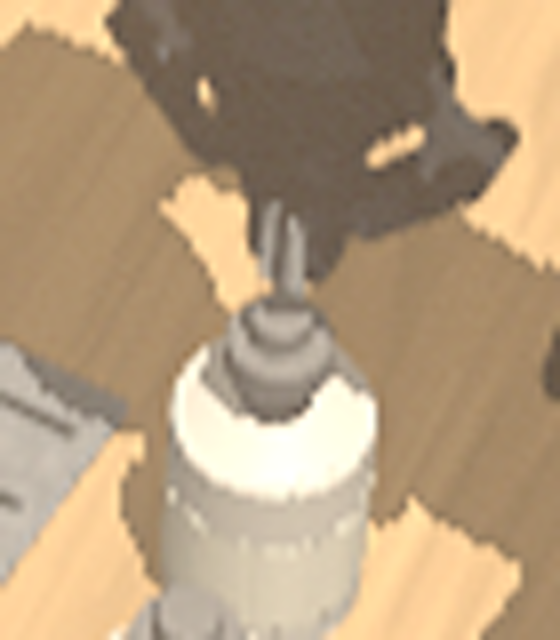

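View pics/t28.png

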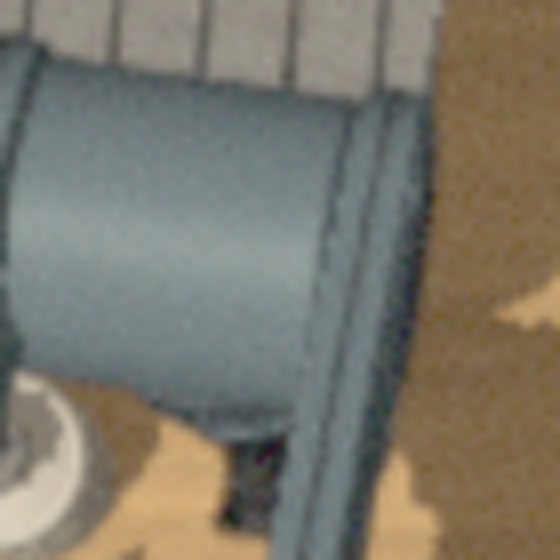

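Tips at crop (290,275) right above the spout at (283,318), so aligned. Pressing.

apply_moves(
  targets=[
    [[0, 0, 0], [0, 0, 1], 0],
    [[0, 0, 0], [0, 0, 1.9], 0],
    [[0, 0, 0], [0, 0, 2.5], 0],
    [[0, 0, 0], [0, 0, 3], 0],
    [[0, 0, 0], [0, 0, 3.4], 0],
  ],
)

```text
time: 20.95
eef_pos: [448.4, 36.7, 118.8]
orientation: [[0.099, 0.995, 0.002], [0.995, -0.099, 0.0], [0.0, 0.002, -1.0]]
force: [1.4, -0.4, 5.4]
opening: -0.1
```

apply_moves(
  targets=[
    [[0, 0, 0], [0, 0, 0.3], 0],
    [[0, 0, 0], [0, 0, 0.6], 0],
    [[0, 0, 0], [0, 0, 0.6], 0],
  ],
)

```text
time: 21.2
eef_pos: [451.4, 36.1, 117.8]
orientation: [[0.098, 0.995, 0.01], [0.995, -0.098, -0.002], [-0.001, 0.01, -1.0]]
force: [-9.4, 0.6, 43.2]
opening: -0.0
```

Cap shut: it stopped at reading 117.8, top at 129.8 mm, with 43 N. Opening and grasping the body.

apply_moves(
  targets=[
    [[0, -0.5, 0], [0, -0.15, -1.5], 8.5],
    [[0, -0.5, 0], [0, -0.15, -2], 8.5],
    [[0, -0.5, 0], [0, -0.15, -2], 8.5],
    [[0, -0.5, 0], [0, -0.15, -2], 8.5],
    [[0, -0.5, 0], [0, -0.15, -2], 8.5],
  ],
)

```text
time: 21.62
eef_pos: [448.8, 36.5, 136.6]
orientation: [[0.098, 0.995, 0.007], [0.995, -0.098, -0.01], [-0.009, 0.008, -1.0]]
force: [-0.2, 0.8, -0.3]
opening: 60.4
```

```bash
python3 go.py 449 37 51 84.4;python3 look.py s29 315 170 80 90 8
```

```text
t 21.62 pos [448.8  36.5 136.6] yaw 84.35 F [-0.2  0.8 -0.3] op 60.4
turn [ 0.5  0.5 -0. ] shift cm [ 0.13 -0.05  8.56]
[448.8  36.4 136.5] [0.3 0.3 0.2] 67.7
tip pred in crop [269. 515.]
```

View pics/s29.png

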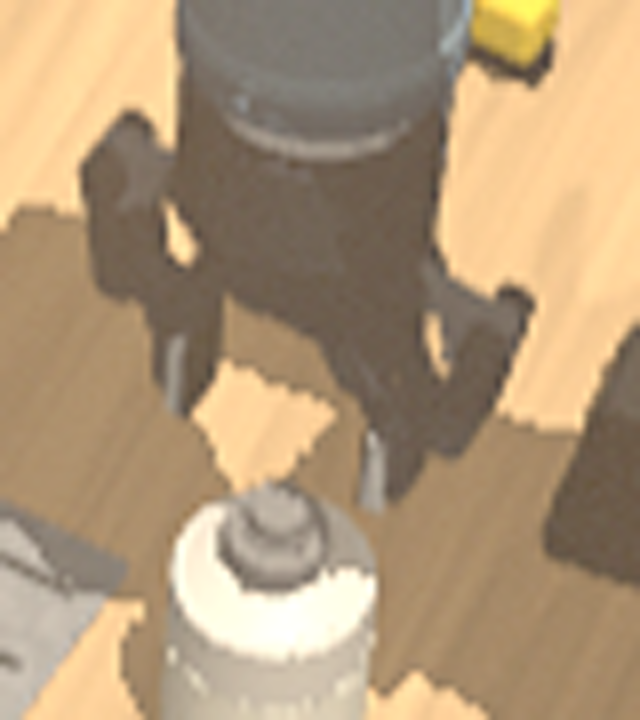

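The cap is visibly down and the jaws straddle the bottle: tips (185,400) and (385,500), bottle at (275,520). Going down.

apply_moves(
  targets=[
    [[0.5, 0.5, 0], [0.1, 0, 2], 8.5],
    [[0.5, 0.5, 0], [0.1, 0, 5], 8.5],
    [[0.5, 0.5, 0], [0.1, 0, 7], 8.5],
    [[0.5, 0.5, 0], [0.1, 0, 8.5], 8.5],
    [[0.5, 0.5, 0], [0.1, 0, 8.5], 8.5],
  ],
)

```text
time: 22.08
eef_pos: [446.2, 37.0, 47.9]
orientation: [[0.099, 0.995, -0.009], [0.995, -0.099, 0.001], [0.0, -0.009, -1.0]]
force: [-0.1, -0.2, -0.2]
opening: 85.0
```

apply_moves(
  targets=[
    [[0, 0, 0], [0, 0, 0], 6],
    [[0, 0, 0], [0, 0, 0], 6],
    [[0, 0, 0], [0, 0, 0], 6],
    [[0, 0, 0], [0, 0, 0], 6],
    [[0, 0, 0], [0, 0, 0], 6],
  ],
  squeeze=40,
)

```text
time: 22.5
eef_pos: [446.3, 37.0, 48.3]
orientation: [[0.099, 0.995, -0.008], [0.995, -0.099, 0.001], [0.0, -0.008, -1.0]]
force: [-0.0, -0.6, -1.5]
opening: 65.0
```

apply_moves(
  targets=[
    [[0, 0, 0], [0, 0, -1], 6],
    [[0, 0, 0], [0, 0, -2], 6],
    [[0, 0, 0], [0, 0, -3], 6],
    [[0, 0, 0], [0, 0, -3], 6],
  ],
)

```text
time: 22.83
eef_pos: [448.0, 36.8, 80.2]
orientation: [[0.099, 0.995, -0.005], [0.995, -0.099, 0.0], [0.0, -0.005, -1.0]]
force: [0.3, -0.4, -2.6]
opening: 65.0
```

```bash
python3 go.py 593 32 80 84.4;python3 look.py s30 300 170 90 100 7
```

```text
t 22.83 pos [448.   36.8  80.2] yaw 84.34 F [ 0.3 -0.4 -2.6] op 65.0
turn [-0.3 -0.  -0.1] shift cm [ 0.95 14.48 -0.05]
[447.5  36.9  79.3] [-0.3  1.2 -3.1] 65.2
tip pred in crop [337. 546.]
```

View pics/s30.png

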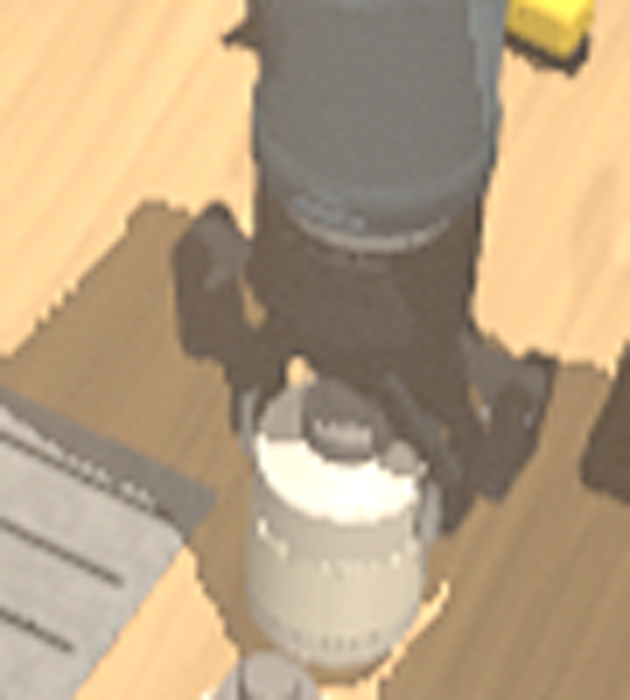

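The bottle is lifted upright, about 3 N of load. Moving over the mat's near-right slot.

apply_moves(
  targets=[
    [[-0.2, 0, 0], [0.2, 3, 0], 6],
    [[-0.2, 0, 0], [0.5, 6.5, 0], 6],
    [[-0.2, 0, 0], [0.8, 10, 0], 6],
    [[-0.2, 0, 0], [0.95, 13, 0], 6],
    [[-0.2, 0, 0], [0.95, 14.5, 0], 6],
  ],
)

```text
time: 23.3
eef_pos: [596.4, 31.7, 77.9]
orientation: [[0.099, 0.995, 0.001], [0.995, -0.099, 0.0], [0.0, 0.001, -1.0]]
force: [0.4, 0.5, -3.5]
opening: 64.8
```

apply_moves(
  targets=[
    [[0, 0, 0], [0, 0, 0], 6],
    [[0, 0, 0], [0, 0, 0], 6],
  ],
)

```text
time: 23.47
eef_pos: [596.3, 31.6, 76.5]
orientation: [[0.099, 0.995, -0.001], [0.995, -0.099, 0.0], [0.0, -0.001, -1.0]]
force: [0.4, 0.3, -3.8]
opening: 65.1
```

```bash
python3 go.py 593 32 53 84.4;python3 look.py s31 270 140 90 100 7
```

```text
t 23.47 pos [596.3  31.6  76.5] yaw 84.33 F [ 0.4  0.3 -3.8] op 65.1
turn [-0.1 -0.  -0.1] shift cm [ 0.01 -0.33  2.35]
[594.9  31.9  76.5] [ 0.7  0.  -3.9] 64.8
tip pred in crop [197. 610.]
```

View pics/s31.png

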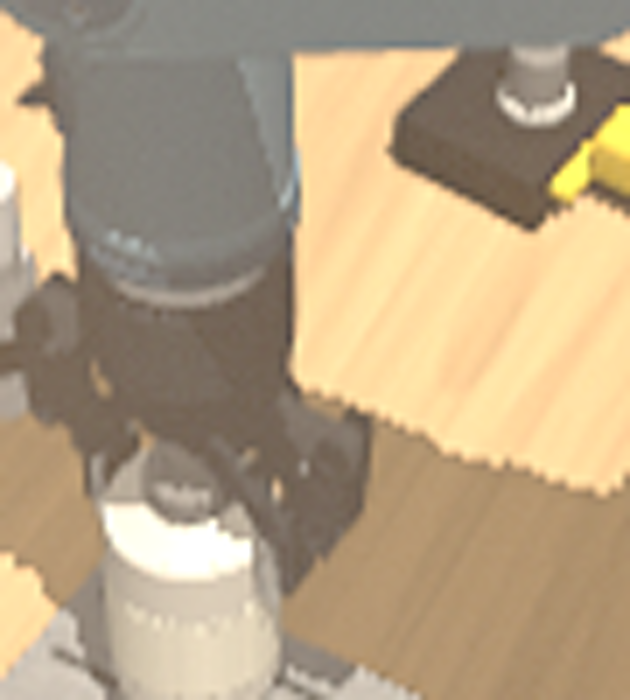

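apply_moves(
  targets=[
    [[0, 0, 0], [0, -0.2, 0.8], 6],
    [[0, 0, 0], [0, -0.2, 1.5], 6],
    [[0, 0, 0], [0, -0.2, 2], 6],
    [[0, 0, 0], [0, -0.2, 2.2], 6],
    [[0, 0, 0], [0, -0.2, 2.3], 6],
  ],
)

```text
time: 23.93
eef_pos: [592.0, 32.2, 52.8]
orientation: [[0.099, 0.995, -0.004], [0.995, -0.099, 0.001], [0.0, -0.004, -1.0]]
force: [0.7, 0.7, -3.4]
opening: 65.1
```

apply_moves(
  targets=[
    [[0, 0, 0], [0, 0, 0.1], 6],
    [[0, 0, 0], [0, 0, 0.2], 6],
    [[0, 0, 0], [0, 0, 0.2], 6],
  ],
)

```text
time: 24.18
eef_pos: [592.3, 32.2, 51.9]
orientation: [[0.098, 0.995, -0.003], [0.995, -0.098, 0.0], [0.0, -0.003, -1.0]]
force: [-1.8, 0.2, 3.9]
opening: 64.8
```

Touchdown at reading 51.9, as expected (force went from -3.4 to +3.9). Releasing and rising.

apply_moves(
  targets=[
    [[0, 0, 0], [0, 0, 0], 8.3],
    [[0, 0, 0], [0, 0, 0], 8.3],
    [[0, 0, 0], [0, 0, 0], 8.3],
    [[0, 0, 0], [0, 0, -2], 8.3],
    [[0, 0, 0], [0, 0, -6], 8.3],
  ],
)

```text
time: 24.6
eef_pos: [588.8, 32.5, 107.7]
orientation: [[0.099, 0.995, -0.013], [0.995, -0.099, 0.002], [0.001, -0.014, -1.0]]
force: [0.3, 0.3, 0.4]
opening: 83.1
```

apply_moves(
  targets=[
    [[0, 0, 0], [0, 0, -4], 4],
    [[0, 0, 0], [0, 0, -8], 0],
    [[0, 0, 0], [2, -3, -10], 0],
    [[0, 0, 0], [4, -6, -10], 0],
    [[0, 0, 0], [7, -10, -10], 0],
  ],
)

```text
time: 25.02
eef_pos: [504.7, 106.0, 210.9]
orientation: [[0.101, 0.995, -0.008], [0.995, -0.101, 0.002], [0.001, -0.008, -1.0]]
force: [-0.3, 1.0, -0.3]
opening: 22.5
```

```bash
python3 go.py 428 150 152 84.4;python3 - <<'E'
from h import *
s,t=caps(); crop(s,"s32",220,180,160,200,3); crop(t,"t32",130,150,190,120,4)
E
```

```text
t 25.02 pos [504.7 106.  210.9] yaw 84.21 F [-0.3  1.  -0.3] op 22.5
turn [-0.5 -0.  -0.2] shift cm [ 3.6  -8.02  5.96]
```

View pics/s32.png

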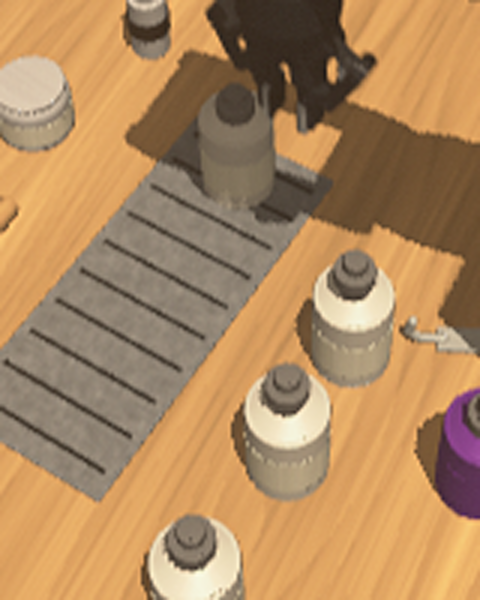

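View pics/t32.png

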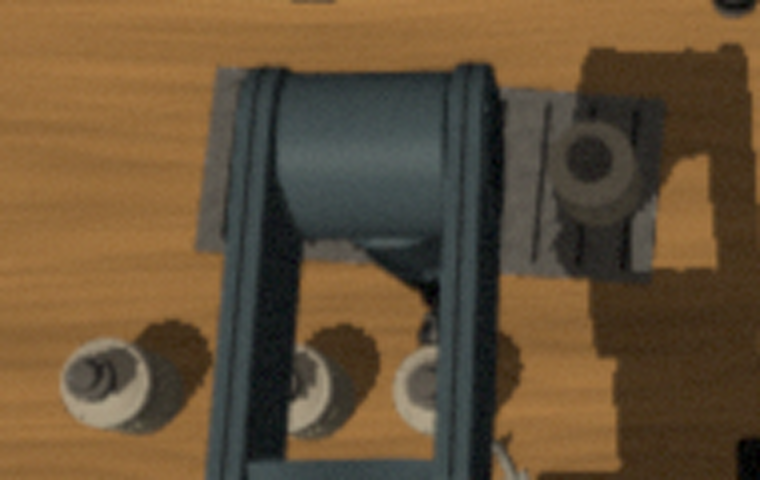

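B3 stands shut and upright on the mat, spout at s32 (236,100). The other bottles have not moved. Next is B2.

apply_moves(
  targets=[
    [[-0.5, 0, 0], [1.5, -3.5, 0.5], 0],
    [[-0.5, 0, 0], [3, -6.5, 2], 0],
    [[-0.5, 0, 0], [3.6, -8.1, 3.5], 0],
    [[-0.5, 0, 0], [3.6, -8.1, 4.5], 0],
    [[-0.5, 0, 0], [3.6, -8.1, 5], 0],
  ],
)

```text
time: 25.53
eef_pos: [420.1, 153.7, 160.0]
orientation: [[0.094, 0.996, -0.008], [0.996, -0.094, 0.002], [0.002, -0.008, -1.0]]
force: [-0.7, 0.0, 0.8]
opening: 0.2
```

apply_moves(
  targets=[
    [[0, 0, 0], [0, 0, 0], 0],
  ],
)

```text
time: 25.62
eef_pos: [420.3, 153.5, 159.4]
orientation: [[0.094, 0.996, -0.008], [0.996, -0.094, 0.002], [0.001, -0.008, -1.0]]
force: [-0.7, -0.9, -0.3]
opening: 0.1
```

```bash
python3 go.py 427 150 133 84.4;python3 look.py s33 300 200 80 90 7
```

```text
t 25.62 pos [420.3 153.5 159.4] yaw 84.63 F [-0.7 -0.9 -0.3] op 0.1
turn [-0.5 -0.1  0.2] shift cm [-0.29  0.72  2.64]
[420.5 153.5 159.8] [1.  0.1 0.1] 0.0
tip pred in crop [280. 489.]
```

View pics/s33.png

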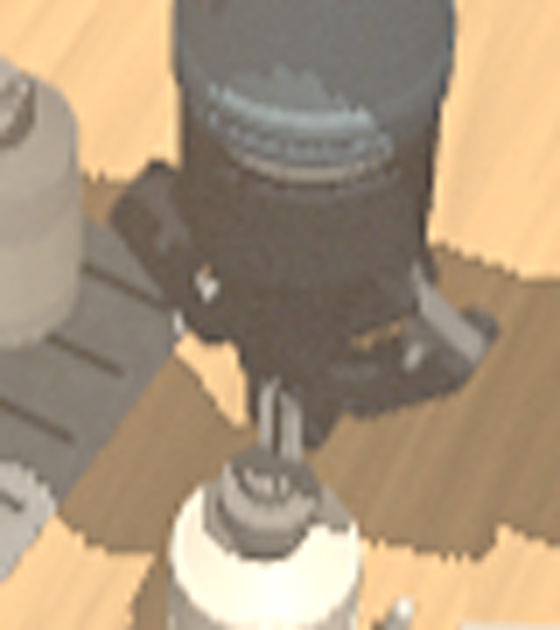

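apply_moves(
  targets=[
    [[-0.4, 0, 0.2], [-0.2, 0.5, 0.4], 0],
    [[-0.4, 0, 0.2], [-0.3, 0.75, 1], 0],
    [[-0.4, 0, 0.2], [-0.3, 0.75, 1.6], 0],
    [[-0.4, 0, 0.2], [-0.3, 0.75, 2], 0],
    [[-0.4, 0, 0.2], [-0.3, 0.75, 2.2], 0],
  ],
)

```text
time: 26.08
eef_pos: [427.3, 149.5, 136.8]
orientation: [[0.098, 0.995, -0.003], [0.995, -0.098, 0.001], [0.001, -0.003, -1.0]]
force: [-0.7, 0.2, 0.0]
opening: -0.4
```

```bash
python3 go.py 427 150 118 84.4;python3 look.py s34 300 210 80 80 7
```

```text
t 26.08 pos [427.3 149.5 136.8] yaw 84.38 F [-0.7  0.2  0. ] op -0.4
turn [-0.2 -0.1 -0. ] shift cm [ 0.05 -0.03  1.88]
[427.  149.6 136.7] [-0.8  0.3  0. ] 0.3
tip pred in crop [264. 440.]
```

View pics/s34.png

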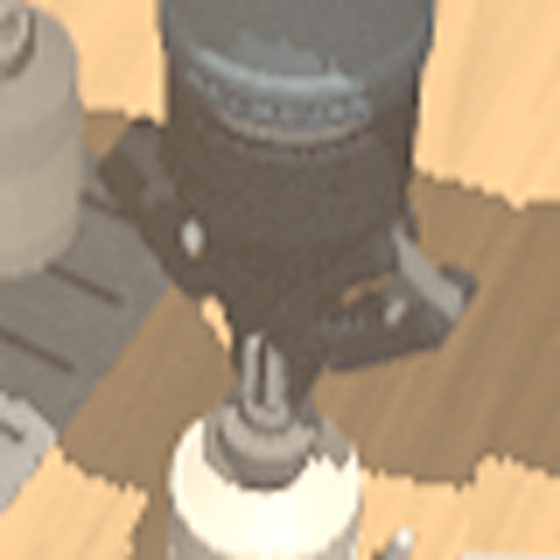

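Tips just above the spout and centred (spout at crop (268,415)). Pressing.

apply_moves(
  targets=[
    [[0, 0, 0], [0, 0, 0.4], 0],
    [[0, 0, 0], [0, 0, 0.9], 0],
    [[0, 0, 0], [0, 0, 1.4], 0],
    [[0, 0, 0], [0, 0, 1.8], 0],
    [[0, 0, 0], [0, 0, 2.0], 0],
  ],
)

```text
time: 26.55
eef_pos: [428.1, 149.7, 117.7]
orientation: [[0.098, 0.995, -0.0], [0.995, -0.098, 0.002], [0.001, -0.0, -1.0]]
force: [-5.7, -1.3, 29.0]
opening: 0.2
```

apply_moves(
  targets=[
    [[0, 0, 0], [0, 0, 0.3], 0],
    [[0, 0, 0], [0, 0, 0.4], 0],
    [[0, 0, 0], [0, 0, 0.4], 0],
  ],
)

```text
time: 26.8
eef_pos: [430.3, 150.0, 118.0]
orientation: [[0.097, 0.995, 0.006], [0.995, -0.097, 0.002], [0.002, 0.006, -1.0]]
force: [-7.6, -0.8, 36.2]
opening: -0.1
```

apply_moves(
  targets=[
    [[0, -0.3, 0], [0, -0.2, -1.5], 8.5],
    [[0, -0.3, 0], [0, -0.2, -2], 8.5],
    [[0, -0.3, 0], [0, -0.2, -2], 8.5],
    [[0, -0.3, 0], [0, -0.2, -2], 8.5],
    [[0, -0.3, 0], [0, -0.2, -2], 8.5],
  ],
)

```text
time: 27.22
eef_pos: [427.5, 150.1, 137.0]
orientation: [[0.097, 0.995, 0.004], [0.995, -0.097, -0.003], [-0.003, 0.004, -1.0]]
force: [-0.1, 0.3, -0.3]
opening: 60.2
```

apply_moves(
  targets=[
    [[0, 0, 0], [0, 0, 0], 8.5],
    [[0, 0, 0], [0, 0, 0], 8.5],
  ],
)

```text
time: 27.38
eef_pos: [426.8, 149.9, 135.9]
orientation: [[0.097, 0.995, 0.002], [0.995, -0.097, -0.004], [-0.004, 0.002, -1.0]]
force: [-1.0, -0.2, 0.5]
opening: 83.2
```

```bash
python3 go.py 428 150 50 84.4;python3 look.py s35 290 190 90 90 7
```

```text
t 27.38 pos [426.8 149.9 135.9] yaw 84.43 F [-1.  -0.2  0.5] op 83.2
turn [0.1 0.2 0. ] shift cm [0.05 0.1  8.59]
[427.  150.  136.1] [0.9 0.6 0.6] 85.0
tip pred in crop [334. 581.]
```

View pics/s35.png

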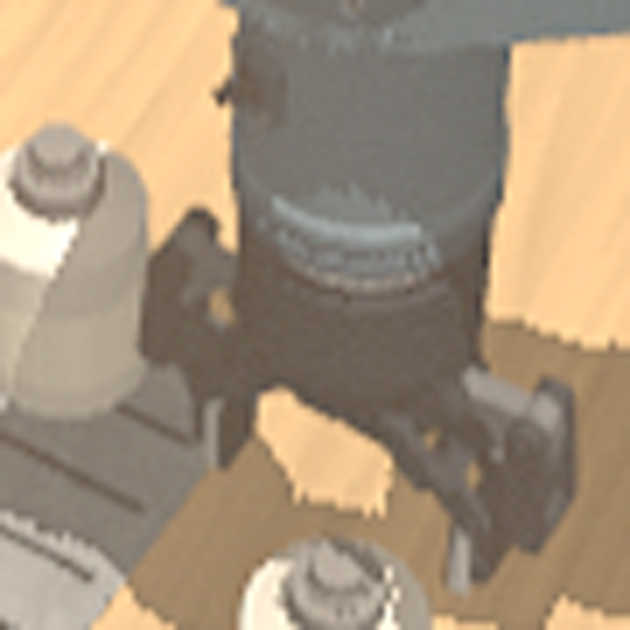

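apply_moves(
  targets=[
    [[0, 0, 0], [0.1, 0.1, 2.5], 8.5],
    [[0, 0, 0], [0.1, 0.1, 5.5], 8.5],
    [[0, 0, 0], [0.1, 0.1, 7.5], 8.5],
    [[0, 0, 0], [0.1, 0.1, 8.5], 8.5],
    [[0, 0, 0], [0.1, 0.1, 8.5], 8.5],
  ],
)

```text
time: 27.85
eef_pos: [425.9, 150.2, 48.4]
orientation: [[0.097, 0.995, -0.004], [0.995, -0.097, -0.004], [-0.005, -0.003, -1.0]]
force: [-0.3, -0.1, -0.8]
opening: 85.1
```

apply_moves(
  targets=[
    [[0, 0, 0], [0, 0, 0], 6],
    [[0, 0, 0], [0, 0, 0], 6],
    [[0, 0, 0], [0, 0, 0], 6],
    [[0, 0, 0], [0, 0, 0], 6],
    [[0, 0, 0], [0, 0, 0], 6],
  ],
)

```text
time: 28.27
eef_pos: [426.1, 150.3, 48.9]
orientation: [[0.097, 0.995, -0.003], [0.995, -0.097, -0.004], [-0.004, -0.003, -1.0]]
force: [-0.1, -0.1, -2.6]
opening: 65.2
```

apply_moves(
  targets=[
    [[0, 0, 0], [0, 0, -1], 6],
    [[0, 0, 0], [0, 0, -2], 6],
    [[0, 0, 0], [0, 0, -3], 6],
    [[0, 0, 0], [0, 0, -3], 6],
  ],
)

```text
time: 28.6
eef_pos: [427.6, 150.6, 80.7]
orientation: [[0.097, 0.995, 0.001], [0.995, -0.097, -0.004], [-0.004, 0.001, -1.0]]
force: [0.5, -0.5, -0.8]
opening: 64.8
```

```bash
python3 go.py 601.6 121 82 84.4
```

```text
t 28.6 pos [427.6 150.6  80.7] yaw 84.42 F [ 0.5 -0.5 -0.8] op 64.8
turn [0.1 0.2 0. ] shift cm [-1.25 17.61 -0.11]
```

apply_moves(
  targets=[
    [[0, 0, 0], [-0.3, 3.5, 0], 6],
    [[0, 0, 0], [-0.6, 7.2, 0], 6],
    [[0, 0, 0], [-0.9, 11, 0], 6],
    [[0, 0, 0], [-1.2, 14.7, 0], 6],
    [[0, 0, 0], [-1.25, 17.5, 0], 6],
  ],
)

```text
time: 29.02
eef_pos: [603.3, 120.2, 80.5]
orientation: [[0.098, 0.995, 0.002], [0.995, -0.098, -0.004], [-0.004, 0.002, -1.0]]
force: [0.6, 0.3, -2.2]
opening: 64.7
```

apply_moves(
  targets=[
    [[0, 0, 0], [0, 0, 0], 6],
    [[0, 0, 0], [0, 0, 0], 6],
  ],
)

```text
time: 29.18
eef_pos: [604.3, 119.5, 79.3]
orientation: [[0.099, 0.995, 0.002], [0.995, -0.099, -0.004], [-0.004, 0.002, -1.0]]
force: [-0.4, 0.5, -2.1]
opening: 65.0
```

```bash
python3 go.py 601.6 121 53 84.4;python3 look.py s36 240 150 110 110 6
```

```text
t 29.18 pos [604.3 119.5  79.3] yaw 84.32 F [-0.4  0.5 -2.1] op 65.0
turn [ 0.1  0.2 -0.1] shift cm [ 0.14 -0.29  2.63]
[602.5 119.9  79.2] [-0.5  1.  -1.8] 65.2
tip pred in crop [238. 601.]
```

View pics/s36.png

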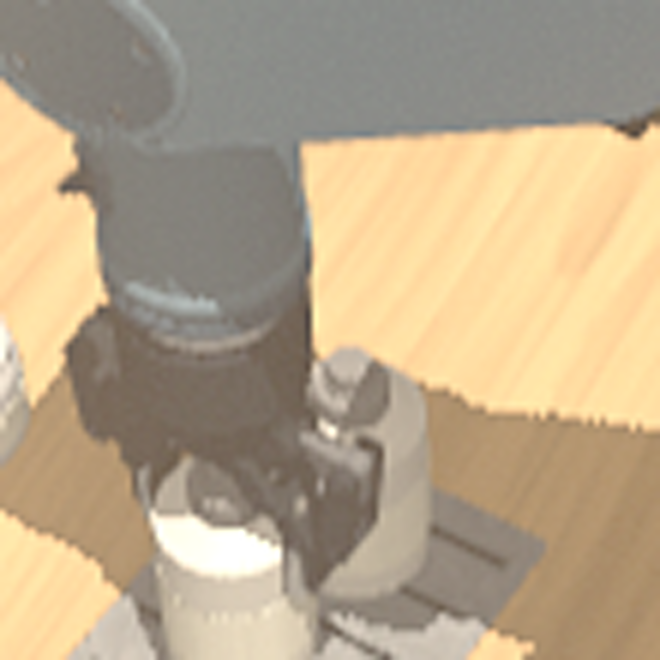

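apply_moves(
  targets=[
    [[0, 0, 0], [0.1, -0.1, 1], 6],
    [[0, 0, 0], [0.1, -0.2, 1.8], 6],
    [[0, 0, 0], [0.1, -0.2, 2.3], 6],
    [[0, 0, 0], [0.1, -0.2, 2.5], 6],
    [[0, 0, 0], [0.1, -0.2, 2.6], 6],
  ],
)

```text
time: 29.65
eef_pos: [598.9, 121.4, 52.9]
orientation: [[0.098, 0.995, -0.003], [0.995, -0.098, -0.004], [-0.004, -0.003, -1.0]]
force: [-4.3, -0.5, 5.6]
opening: 65.1
```

apply_moves(
  targets=[
    [[0, 0, 0], [0, 0, 0.1], 6],
    [[0, 0, 0], [0, 0, 0.2], 6],
    [[0, 0, 0], [0, 0, 0.2], 6],
  ],
)

```text
time: 29.9
eef_pos: [598.9, 121.4, 52.8]
orientation: [[0.097, 0.995, -0.002], [0.995, -0.098, -0.004], [-0.004, -0.002, -1.0]]
force: [-3.7, -0.2, 10.1]
opening: 64.8
```

Touchdown at 52.8 with +10 N. Releasing and rising.

apply_moves(
  targets=[
    [[0, 0, 0], [0, 0, 0], 8.3],
    [[0, 0, 0], [0, 0, 0], 8.3],
    [[0, 0, 0], [0, 0, 0], 8.3],
    [[0, 0, 0], [0, 0, -2], 8.3],
    [[0, 0, 0], [0, 0, -6], 8.3],
  ],
)

```text
time: 30.32
eef_pos: [595.3, 121.5, 108.1]
orientation: [[0.098, 0.995, -0.013], [0.995, -0.098, -0.004], [-0.006, -0.012, -1.0]]
force: [0.4, 0.8, 0.4]
opening: 83.0
```

apply_moves(
  targets=[
    [[0, 0, 0], [0, 0, -4], 4],
    [[0, 0, 0], [0, 0, -8], 0],
    [[0, 0, 0], [2, -3, -10], 0],
    [[0, 0, 0], [5, -6, -10], 0],
    [[0, 0, 0], [8.5, -9.5, -10], 0],
  ],
)

```text
time: 30.73
eef_pos: [516.5, 209.5, 210.8]
orientation: [[0.1, 0.995, -0.008], [0.995, -0.1, -0.003], [-0.004, -0.008, -1.0]]
force: [-0.3, 1.0, -0.7]
opening: 22.1
```

```bash
python3 go.py 433 258 160 84.4;python3 - <<'E'
from h import *
s,t=caps(); crop(s,"s37",200,180,180,220,3 if 0 else 3-0); crop(t,"t37",130,150,190,120,4)
E
```

```text
t 30.73 pos [516.5 209.5 210.8] yaw 84.25 F [-0.3  1.  -0.7] op 22.1
turn [-0.4  0.2 -0.2] shift cm [ 4.01 -8.75  5.13]
```

View pics/s37.png

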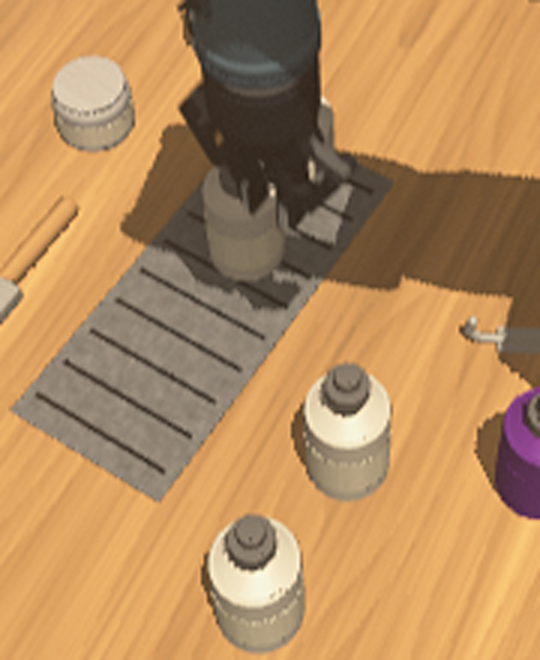

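View pics/t37.png

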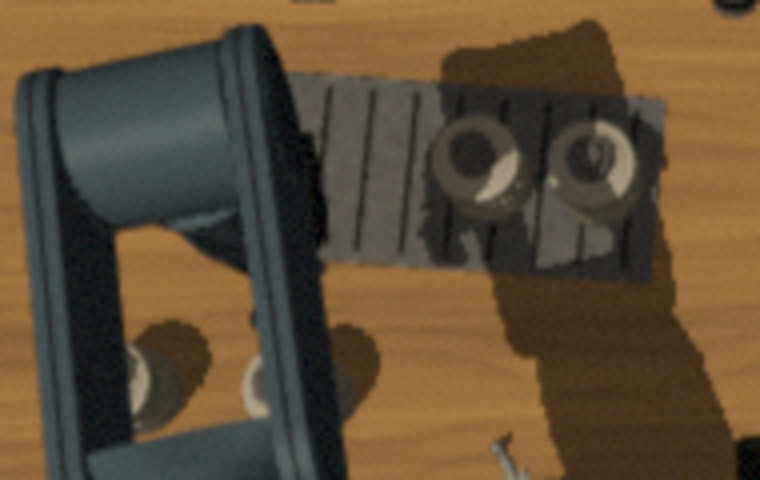

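B3 and B2 are on the mat. B1's spout is still at (316,306) and B0's at (284,360). Next is B1.

apply_moves(
  targets=[
    [[-0.4, 0, 0], [1.5, -3.5, 0.5], 0],
    [[-0.4, 0, 0], [3, -6.5, 2], 0],
    [[-0.4, 0, 0], [4.1, -8.5, 3.5], 0],
    [[-0.4, 0, 0], [4.1, -8.5, 5], 0],
    [[-0.4, 0, 0], [4.1, -8.5, 5], 0],
  ],
)

```text
time: 31.25
eef_pos: [427.9, 261.9, 157.9]
orientation: [[0.091, 0.996, -0.011], [0.996, -0.091, -0.005], [-0.006, -0.011, -1.0]]
force: [-0.4, -0.1, -0.2]
opening: -0.2
```

apply_moves(
  targets=[
    [[0, 0, 0], [0, 0, 0], 0],
  ],
)

```text
time: 31.33
eef_pos: [428.5, 261.7, 158.0]
orientation: [[0.09, 0.996, -0.011], [0.996, -0.09, -0.005], [-0.006, -0.01, -1.0]]
force: [0.6, 0.7, -0.3]
opening: 0.0
```

```bash
python3 go.py 432.5 258.5 137 84.4;python3 look.py s38 280 240 80 90 7
```

```text
t 31.33 pos [428.5 261.7 158. ] yaw 84.82 F [ 0.6  0.7 -0.3] op 0.0
turn [-0.6  0.3  0.4] shift cm [-0.27  0.45  2.1 ]
[428.4 261.6 157.9] [-0.2  0.4 -0.1] 0.1
tip pred in crop [254. 469.]
```

View pics/s38.png

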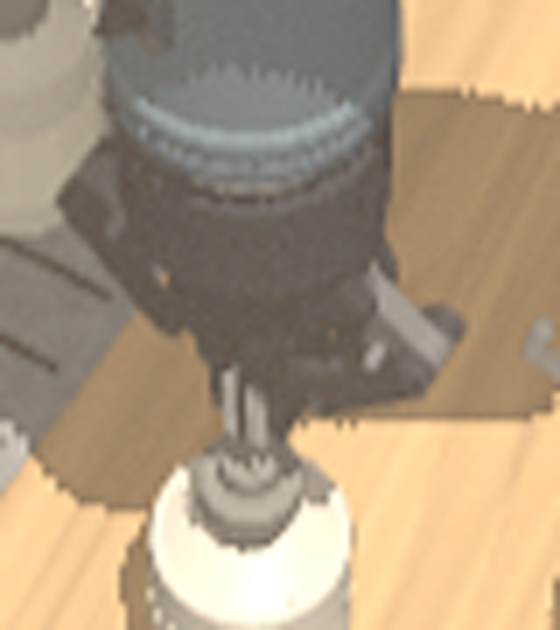

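apply_moves(
  targets=[
    [[-0.6, 0.3, 0.4], [-0.2, 0.3, 0.4], 0],
    [[-0.6, 0.3, 0.4], [-0.25, 0.45, 1], 0],
    [[-0.6, 0.3, 0.4], [-0.25, 0.45, 1.6], 0],
    [[-0.6, 0.3, 0.4], [-0.25, 0.45, 2], 0],
    [[-0.6, 0.3, 0.4], [-0.25, 0.45, 2], 0],
  ],
)

```text
time: 31.8
eef_pos: [432.0, 258.0, 136.7]
orientation: [[0.098, 0.995, -0.003], [0.995, -0.098, -0.001], [-0.002, -0.002, -1.0]]
force: [-0.2, -0.5, 0.4]
opening: 0.1
```

```bash
python3 go.py 432.5 258.5 118 84.4;python3 look.py s39 280 260 80 80 7
```

```text
t 31.8 pos [432.  258.  136.7] yaw 84.35 F [-0.2 -0.5  0.4] op 0.1
turn [-0.1  0.1 -0.1] shift cm [0.06 0.05 1.87]
[432.2 258.2 137.2] [ 0.  -0.  -0.8] 0.4
tip pred in crop [247. 348.]
```

View pics/s39.png

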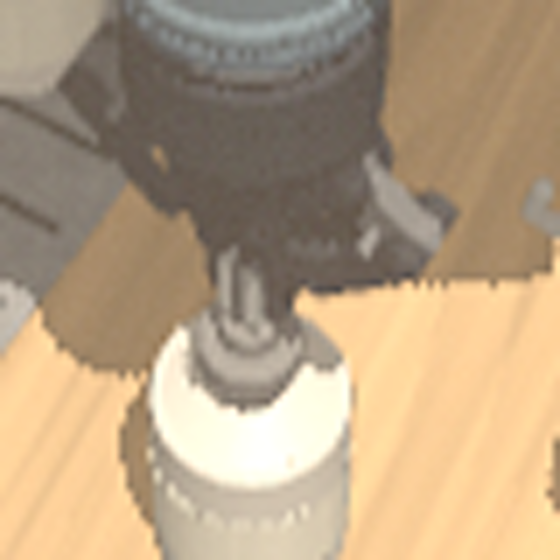

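Centred on the spout at crop (247,330). Pressing.

apply_moves(
  targets=[
    [[0, 0, 0], [0, 0, 0.4], 0],
    [[0, 0, 0], [0, 0, 0.9], 0],
    [[0, 0, 0], [0, 0, 1.4], 0],
    [[0, 0, 0], [0, 0, 1.8], 0],
    [[0, 0, 0], [0, 0, 2.0], 0],
  ],
)

```text
time: 32.27
eef_pos: [433.1, 258.4, 117.7]
orientation: [[0.098, 0.995, 0.0], [0.995, -0.098, -0.001], [-0.001, 0.0, -1.0]]
force: [-4.2, -2.0, 24.8]
opening: -0.1
```

apply_moves(
  targets=[
    [[0, 0, 0], [0, 0, 0.3], 0],
    [[0, 0, 0], [0, 0, 0.4], 0],
    [[0, 0, 0], [0, 0, 0.4], 0],
  ],
)

```text
time: 32.52
eef_pos: [434.9, 259.1, 117.9]
orientation: [[0.098, 0.995, 0.006], [0.995, -0.098, 0.001], [0.002, 0.006, -1.0]]
force: [-7.0, -3.3, 31.2]
opening: -0.1
```

apply_moves(
  targets=[
    [[0, -0.3, 0], [0, -0.2, -1.5], 8.5],
    [[0, -0.3, 0], [0, -0.2, -2], 8.5],
    [[0, -0.3, 0], [0, -0.2, -2], 8.5],
    [[0, -0.3, 0], [0, -0.2, -2], 8.5],
    [[0, -0.3, 0], [0, -0.2, -2], 8.5],
  ],
)

```text
time: 32.93
eef_pos: [432.1, 259.1, 136.8]
orientation: [[0.098, 0.995, 0.004], [0.995, -0.097, -0.005], [-0.004, 0.004, -1.0]]
force: [0.7, 0.6, -0.2]
opening: 60.4
```

apply_moves(
  targets=[
    [[0, 0, 0], [0, 0, 0], 8.5],
    [[0, 0, 0], [0, 0, 0], 8.5],
  ],
)

```text
time: 33.1
eef_pos: [431.4, 258.8, 135.6]
orientation: [[0.098, 0.995, 0.001], [0.995, -0.098, -0.005], [-0.005, 0.002, -1.0]]
force: [0.4, 0.7, 0.7]
opening: 83.1
```

```bash
python3 go.py 432.5 258.5 50 84.4;python3 look.py s40 270 230 90 90 7
```

```text
t 33.1 pos [431.4 258.8 135.6] yaw 84.4 F [0.4 0.7 0.7] op 83.1
turn [ 0.1  0.3 -0. ] shift cm [0.03 0.1  8.56]
[431.6 258.8 135.8] [-0.2  0.6 -0.6] 85.1
tip pred in crop [318. 562.]
```

View pics/s40.png

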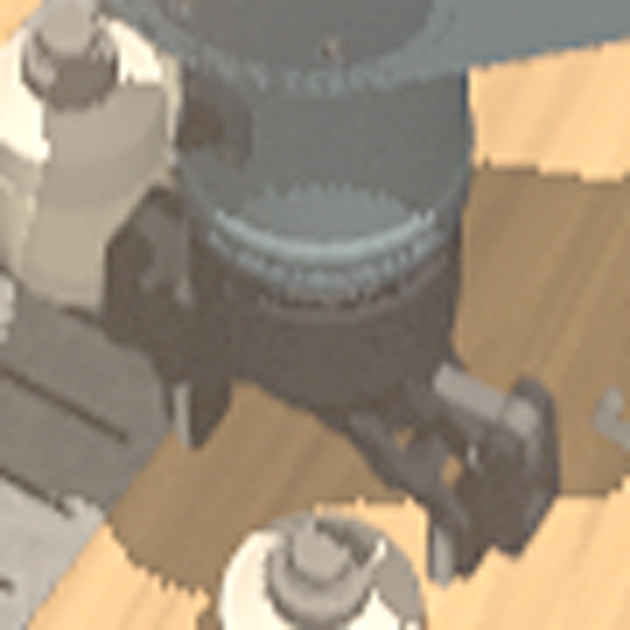

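B1's cap is shut (117.9, 31 N) and the jaws straddle it. Grasping.

apply_moves(
  targets=[
    [[0, 0.3, 0], [0, 0.1, 2.5], 8.5],
    [[0, 0.3, 0], [0, 0.1, 5.5], 8.5],
    [[0, 0.3, 0], [0, 0.1, 7.5], 8.5],
    [[0, 0.3, 0], [0, 0.1, 8.5], 8.5],
    [[0, 0.3, 0], [0, 0.1, 8.5], 8.5],
  ],
)

```text
time: 33.57
eef_pos: [430.9, 257.6, 48.4]
orientation: [[0.098, 0.995, -0.003], [0.995, -0.098, -0.002], [-0.002, -0.003, -1.0]]
force: [-0.5, 0.2, 0.2]
opening: 84.9
```

apply_moves(
  targets=[
    [[0, 0, 0], [0, 0, 0], 6],
    [[0, 0, 0], [0, 0, 0], 6],
    [[0, 0, 0], [0, 0, 0], 6],
    [[0, 0, 0], [0, 0, 0], 6],
    [[0, 0, 0], [0, 0, 0], 6],
  ],
)

```text
time: 33.98
eef_pos: [431.6, 257.9, 49.4]
orientation: [[0.098, 0.995, -0.001], [0.995, -0.098, -0.001], [-0.001, -0.001, -1.0]]
force: [-0.2, 1.0, 2.1]
opening: 64.9
```

apply_moves(
  targets=[
    [[0, 0, 0], [0, 0, -1], 6],
    [[0, 0, 0], [0, 0, -2], 6],
    [[0, 0, 0], [0, 0, -3], 6],
    [[0, 0, 0], [0, 0, -3], 6],
  ],
)

```text
time: 34.32
eef_pos: [433.3, 258.5, 82.2]
orientation: [[0.098, 0.995, 0.004], [0.995, -0.098, 0.0], [0.001, 0.004, -1.0]]
force: [1.0, 0.1, -2.2]
opening: 65.0
```

```bash
python3 go.py 610 211 82 84.4
```

```text
t 34.32 pos [433.3 258.5  82.2] yaw 84.4 F [ 1.   0.1 -2.2] op 65.0
turn [ 0.2 -0.  -0. ] shift cm [-3.   18.05  0.08]
```

apply_moves(
  targets=[
    [[0, 0, 0], [-0.6, 3.6, 0], 6],
    [[0, 0, 0], [-1.2, 7.3, 0], 6],
    [[0, 0, 0], [-1.8, 11, 0], 6],
    [[0, 0, 0], [-2.5, 15, 0], 6],
    [[0, 0, 0], [-3, 17.9, 0], 6],
  ],
)

```text
time: 34.73
eef_pos: [611.8, 210.0, 83.3]
orientation: [[0.098, 0.995, 0.006], [0.995, -0.098, 0.0], [0.001, 0.006, -1.0]]
force: [1.2, 0.4, -1.6]
opening: 64.9
```

apply_moves(
  targets=[
    [[0, 0, 0], [0, 0, 0], 6],
    [[0, 0, 0], [0, 0, 0], 6],
  ],
)

```text
time: 34.9
eef_pos: [613.5, 208.9, 82.9]
orientation: [[0.1, 0.995, 0.007], [0.995, -0.1, 0.0], [0.001, 0.007, -1.0]]
force: [-0.3, 0.5, -2.2]
opening: 64.8
```

```bash
python3 go.py 609 212 53 84.4;python3 look.py s41 220 170 110 110 6
```

```text
t 34.9 pos [613.5 208.9  82.9] yaw 84.24 F [-0.3  0.5 -2.2] op 64.8
turn [ 0.4 -0.  -0.2] shift cm [ 0.26 -0.5   2.99]
[611.6 209.5  82.7] [-0.3  0.3 -2.7] 64.7
tip pred in crop [231. 631.]
```

View pics/s41.png

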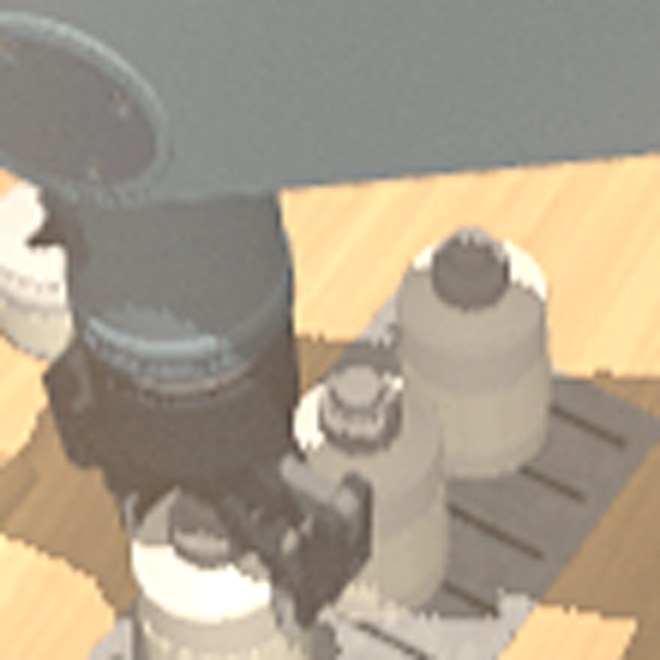

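apply_moves(
  targets=[
    [[0, 0, 0], [0.2, -0.2, 1.2], 6],
    [[0, 0, 0], [0.2, -0.3, 2.2], 6],
    [[0, 0, 0], [0.2, -0.3, 2.7], 6],
    [[0, 0, 0], [0.2, -0.3, 2.9], 6],
    [[0, 0, 0], [0.2, -0.3, 3], 6],
  ],
)

```text
time: 35.37
eef_pos: [606.4, 212.5, 52.9]
orientation: [[0.098, 0.995, 0.001], [0.995, -0.098, -0.0], [0.0, 0.001, -1.0]]
force: [-5.6, -0.6, 13.1]
opening: 65.1
```

apply_moves(
  targets=[
    [[0, 0, 0], [0, 0, 0.1], 6],
    [[0, 0, 0], [0, 0, 0.2], 6],
    [[0, 0, 0], [0, 0, 0.2], 6],
  ],
)

```text
time: 35.62
eef_pos: [606.3, 212.6, 53.0]
orientation: [[0.097, 0.995, 0.003], [0.995, -0.097, -0.001], [-0.0, 0.003, -1.0]]
force: [-2.3, -2.0, 11.6]
opening: 65.0
```

Touchdown at 53.0. Releasing and rising.

apply_moves(
  targets=[
    [[0, 0, 0], [0, 0, 0], 8.3],
    [[0, 0, 0], [0, 0, 0], 8.3],
    [[0, 0, 0], [0, 0, 0], 8.3],
    [[0, 0, 0], [0, 0, -2], 8.3],
    [[0, 0, 0], [0, 0, -6], 8.3],
  ],
)

```text
time: 36.03
eef_pos: [601.8, 212.1, 107.5]
orientation: [[0.097, 0.995, -0.009], [0.995, -0.097, -0.003], [-0.003, -0.009, -1.0]]
force: [0.4, 1.5, 0.1]
opening: 82.9
```

apply_moves(
  targets=[
    [[0, 0, 0], [0, 0, -4], 4],
    [[0, 0, 0], [0, 0, -8], 0],
    [[0, 0, 0], [2, -3, -10], 0],
    [[0, 0, 0], [5, -6, -10], 0],
    [[0, 0, 0], [8.5, -9.5, -10], 0],
  ],
)

```text
time: 36.45
eef_pos: [522.2, 300.1, 210.0]
orientation: [[0.099, 0.995, -0.006], [0.995, -0.099, -0.001], [-0.002, -0.006, -1.0]]
force: [0.4, 0.9, -0.4]
opening: 22.9
```

```bash
python3 go.py 440 391 160 84.4;python3 - <<'E'
from h import *
s,t=caps(); crop(s,"s42",200,180,180,220,3); crop(t,"t42",130,150,190,120,4)
E
```

```text
t 36.45 pos [522.2 300.1 210. ] yaw 84.31 F [ 0.4  0.9 -0.4] op 22.9
turn [-0.3  0.1 -0.1] shift cm [ 8.24 -9.05  5.04]
```

View pics/s42.png

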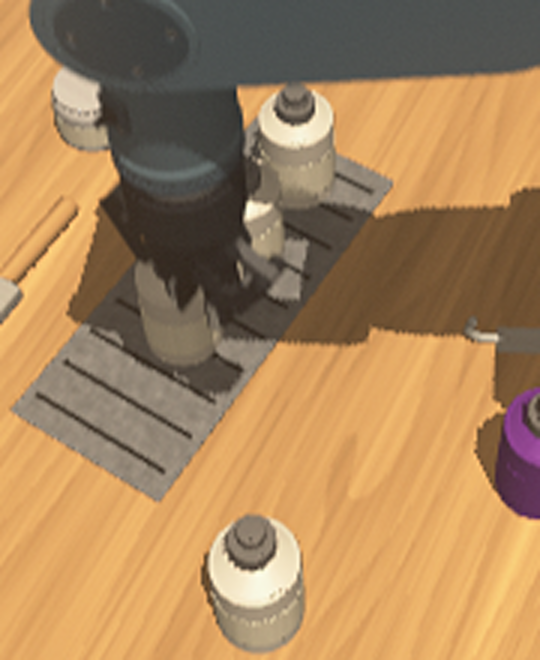

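View pics/t42.png

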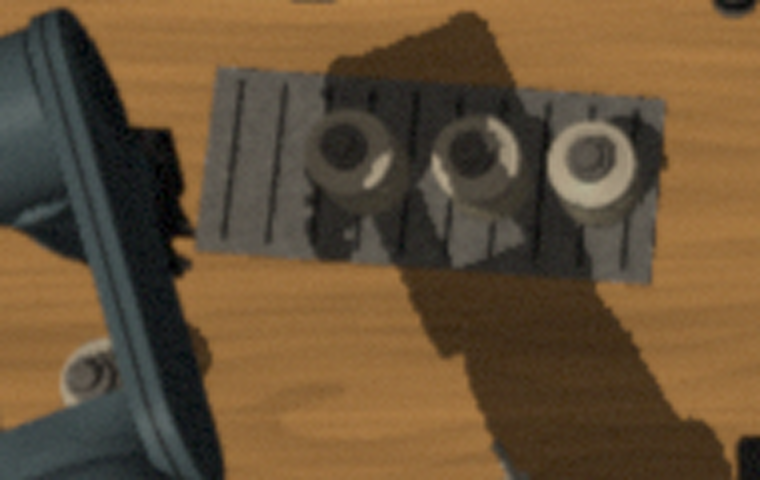

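Three bottles are on the mat. B0 has not moved: spout at side (284,356), top (152,243). Going to B0.

apply_moves(
  targets=[
    [[-0.3, 0, 0], [2.5, -3, 0.5], 0],
    [[-0.3, 0, 0], [5, -6, 2], 0],
    [[-0.3, 0, 0], [7.2, -8.2, 3.5], 0],
    [[-0.3, 0, 0], [8.2, -8.9, 5], 0],
    [[-0.3, 0, 0], [8.2, -8.9, 5], 0],
  ],
)

```text
time: 36.97
eef_pos: [431.7, 395.0, 155.8]
orientation: [[0.087, 0.996, -0.012], [0.996, -0.087, -0.003], [-0.004, -0.011, -1.0]]
force: [-0.5, -0.7, -0.9]
opening: -0.4
```

apply_moves(
  targets=[
    [[0, 0, 0], [0, 0, 0], 0],
  ],
)

```text
time: 37.05
eef_pos: [431.6, 394.9, 155.3]
orientation: [[0.085, 0.996, -0.012], [0.996, -0.085, -0.005], [-0.006, -0.012, -1.0]]
force: [-0.3, -0.7, 0.5]
opening: 0.2
```

```bash
python3 go.py 440 390.5 137 84.4;python3 look.py s43 240 290 80 90 7
```

```text
t 37.05 pos [431.6 394.9 155.3] yaw 85.11 F [-0.3 -0.7  0.5] op 0.2
turn [-0.7  0.3  0.7] shift cm [-0.36  0.89  1.82]
[431.4 394.7 155. ] [ 0.1 -0.  -1.4] 0.1
tip pred in crop [322. 493.]
```

View pics/s43.png

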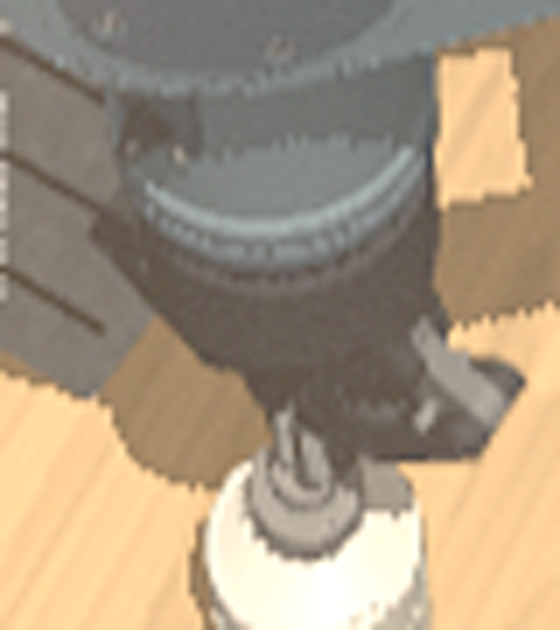

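apply_moves(
  targets=[
    [[-0.7, 0.3, 0.7], [-0.25, 0.6, 0.3], 0],
    [[-0.7, 0.3, 0.7], [-0.35, 0.9, 0.8], 0],
    [[-0.7, 0.3, 0.7], [-0.35, 0.9, 1.4], 0],
    [[-0.7, 0.3, 0.7], [-0.35, 0.9, 1.7], 0],
    [[-0.7, 0.3, 0.7], [-0.35, 0.9, 1.75], 0],
  ],
)

```text
time: 37.52
eef_pos: [439.8, 389.5, 136.5]
orientation: [[0.1, 0.995, -0.002], [0.995, -0.1, -0.001], [-0.001, -0.002, -1.0]]
force: [-0.6, -0.0, -0.0]
opening: 0.5
```

```bash
python3 go.py 440 390.5 118 84.4;python3 look.py s44 240 310 80 80 7
```

```text
t 37.52 pos [439.8 389.5 136.5] yaw 84.29 F [-0.6 -0.  -0. ] op 0.5
turn [-0.1  0.1 -0.1] shift cm [0.11 0.01 1.85]
[439.9 389.7 136.9] [0.3 0.5 0.1] 0.1
tip pred in crop [307. 351.]
```

View pics/s44.png

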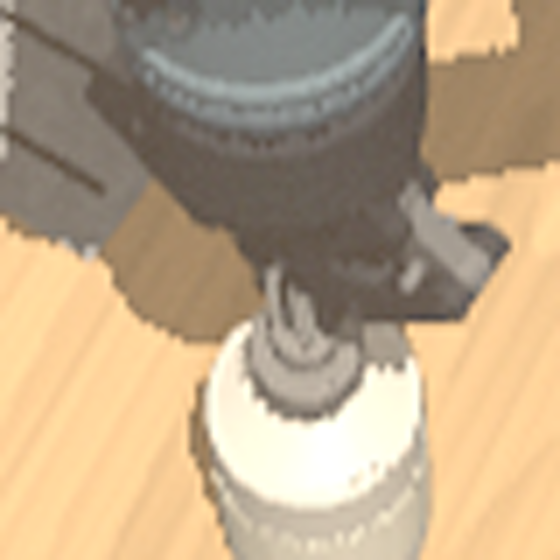

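Tips rest about 3 mm to +x of the spout centre. Shifting back 2 mm and pressing.

apply_moves(
  targets=[
    [[0, 0, 0], [0, -0.25, 0.2], 0],
    [[0, 0, 0], [0, -0.25, 0.7], 0],
    [[0, 0, 0], [0, -0.25, 1.2], 0],
    [[0, 0, 0], [0, -0.25, 1.7], 0],
    [[0, 0, 0], [0, -0.25, 2.0], 0],
  ],
)

```text
time: 37.98
eef_pos: [437.8, 390.3, 117.6]
orientation: [[0.099, 0.995, 0.0], [0.995, -0.099, -0.0], [-0.0, 0.0, -1.0]]
force: [-5.4, -3.8, 32.2]
opening: -0.1
```

apply_moves(
  targets=[
    [[0, 0, 0], [0, 0, 0.3], 0],
    [[0, 0, 0], [0, 0, 0.4], 0],
    [[0, 0, 0], [0, 0, 0.4], 0],
  ],
)

```text
time: 38.23
eef_pos: [439.2, 391.2, 118.0]
orientation: [[0.098, 0.995, 0.005], [0.995, -0.098, 0.002], [0.003, 0.005, -1.0]]
force: [-5.6, -3.1, 25.4]
opening: 0.2
```

apply_moves(
  targets=[
    [[0, -0.3, 0], [0, -0.1, -1.5], 8.5],
    [[0, -0.3, 0], [0, -0.1, -2], 8.5],
    [[0, -0.3, 0], [0, -0.1, -2], 8.5],
    [[0, -0.3, 0], [0, -0.1, -2], 8.5],
    [[0, -0.3, 0], [0, -0.1, -2], 8.5],
  ],
)

```text
time: 38.65
eef_pos: [437.4, 390.9, 136.7]
orientation: [[0.098, 0.995, 0.003], [0.995, -0.098, -0.004], [-0.003, 0.003, -1.0]]
force: [0.7, -0.8, -0.0]
opening: 60.6
```

apply_moves(
  targets=[
    [[0, 0, 0], [0, 0, 0], 8.5],
    [[0, 0, 0], [0, 0, 0], 8.5],
  ],
)

```text
time: 38.82
eef_pos: [436.8, 390.5, 135.3]
orientation: [[0.098, 0.995, 0.001], [0.995, -0.098, -0.005], [-0.005, 0.001, -1.0]]
force: [-1.1, -0.1, -0.5]
opening: 83.3
```

```bash
python3 go.py 440 390.5 50 84.4;python3 look.py s45 240 285 90 90 7
```

```text
t 38.82 pos [436.8 390.5 135.3] yaw 84.36 F [-1.1 -0.1 -0.5] op 83.3
turn [ 0.1  0.3 -0. ] shift cm [0.07 0.31 8.53]
[437.  390.6 135.6] [ 0.  -0.   0.4] 85.0
tip pred in crop [314. 534.]
```

View pics/s45.png

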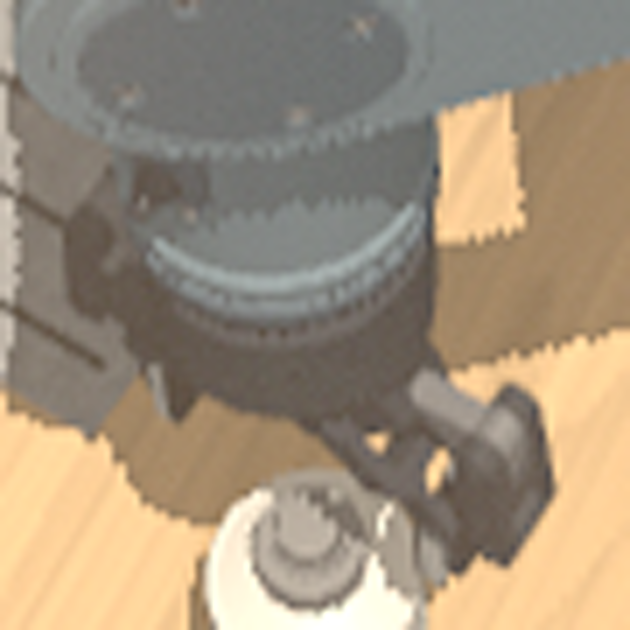

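B0's cap is shut (118.0, 25–32 N). Grasping.

apply_moves(
  targets=[
    [[0, 0.3, 0], [0, 0.1, 2.5], 8.5],
    [[0, 0.3, 0], [0, 0.15, 5.5], 8.5],
    [[0, 0.3, 0], [0, 0.2, 7.5], 8.5],
    [[0, 0.3, 0], [0, 0.2, 8.5], 8.5],
    [[0, 0.3, 0], [0, 0.2, 8.5], 8.5],
  ],
)

```text
time: 39.28
eef_pos: [437.4, 388.9, 47.7]
orientation: [[0.099, 0.995, -0.003], [0.995, -0.099, -0.002], [-0.003, -0.003, -1.0]]
force: [-0.4, -0.0, -0.6]
opening: 84.8
```

apply_moves(
  targets=[
    [[0, 0, 0], [0, 0, 0], 6],
    [[0, 0, 0], [0, 0, 0], 6],
    [[0, 0, 0], [0, 0, 0], 6],
    [[0, 0, 0], [0, 0, 0], 6],
    [[0, 0, 0], [0, 0, 0], 6],
  ],
)

```text
time: 39.7
eef_pos: [437.9, 389.3, 48.8]
orientation: [[0.098, 0.995, -0.001], [0.995, -0.098, -0.001], [-0.001, -0.001, -1.0]]
force: [0.7, -0.0, 1.5]
opening: 65.0
```

apply_moves(
  targets=[
    [[0, 0, 0], [0, 0, -1], 6],
    [[0, 0, 0], [0, 0, -2], 6],
    [[0, 0, 0], [0, 0, -3], 6],
    [[0, 0, 0], [0, 0, -3], 6],
  ],
)

```text
time: 40.03
eef_pos: [439.5, 390.3, 81.9]
orientation: [[0.098, 0.995, 0.003], [0.995, -0.098, 0.001], [0.002, 0.003, -1.0]]
force: [-0.1, 0.9, -3.1]
opening: 65.0
```

```bash
python3 go.py 617 301 82 84.4
```

```text
t 40.03 pos [439.5 390.3  81.9] yaw 84.36 F [-0.1  0.9 -3.1] op 65.0
turn [ 0.2 -0.1 -0. ] shift cm [-7.14 18.54  0.03]
```

apply_moves(
  targets=[
    [[0, 0, 0], [-1.4, 3.7, 0], 6],
    [[0, 0, 0], [-2.9, 7.5, 0], 6],
    [[0, 0, 0], [-4.4, 11.3, 0], 6],
    [[0, 0, 0], [-5.8, 15, 0], 6],
    [[0, 0, 0], [-7.1, 18.4, 0], 6],
  ],
)

```text
time: 40.45
eef_pos: [617.6, 300.3, 82.7]
orientation: [[0.099, 0.995, 0.004], [0.995, -0.099, 0.001], [0.002, 0.004, -1.0]]
force: [-0.2, 0.9, -2.9]
opening: 64.8
```

apply_moves(
  targets=[
    [[0, 0, 0], [0, 0, 0], 6],
    [[0, 0, 0], [0, 0, 0], 6],
  ],
)

```text
time: 40.62
eef_pos: [619.9, 298.2, 82.3]
orientation: [[0.102, 0.995, 0.005], [0.995, -0.102, 0.001], [0.002, 0.004, -1.0]]
force: [-0.3, -0.5, -2.7]
opening: 64.8
```

```bash
python3 go.py 616 301 53 84.4;python3 look.py s46 190 200 110 110 6
```

```text
t 40.62 pos [619.9 298.2  82.3] yaw 84.14 F [-0.3 -0.5 -2.7] op 64.8
turn [ 0.3 -0.1 -0.3] shift cm [ 0.23 -0.43  2.93]
[617.9 299.4  82.2] [-0.1  0.2 -3.3] 65.0
tip pred in crop [281. 624.]
```

View pics/s46.png

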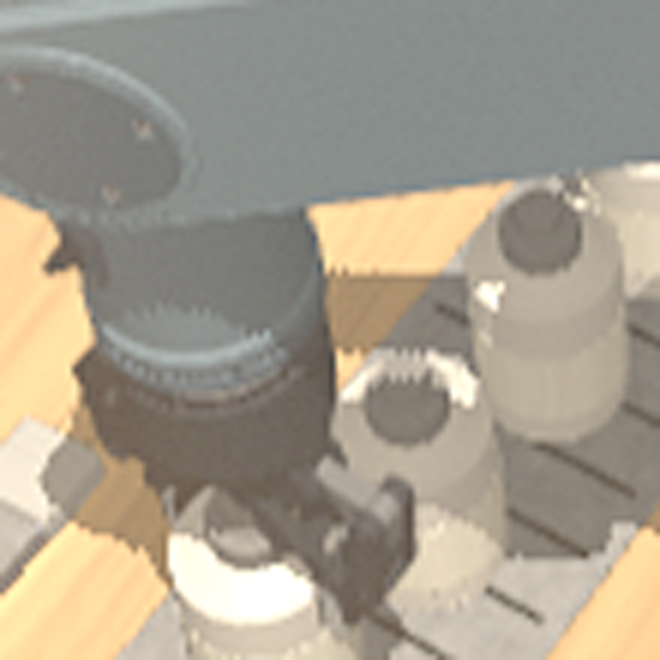

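apply_moves(
  targets=[
    [[0, 0, 0], [0.2, -0.1, 1.2], 6],
    [[0, 0, 0], [0.2, -0.2, 2.2], 6],
    [[0, 0, 0], [0.2, -0.2, 2.7], 6],
    [[0, 0, 0], [0.2, -0.2, 2.9], 6],
    [[0, 0, 0], [0.2, -0.2, 2.95], 6],
  ],
)

```text
time: 41.08
eef_pos: [614.0, 302.4, 52.3]
orientation: [[0.099, 0.995, -0.0], [0.995, -0.099, 0.001], [0.001, -0.0, -1.0]]
force: [-3.9, -0.2, 4.0]
opening: 64.7
```

apply_moves(
  targets=[
    [[0, 0, 0], [0, 0, 0.1], 6],
    [[0, 0, 0], [0, 0, 0.2], 6],
    [[0, 0, 0], [0, 0, 0.2], 6],
  ],
)

```text
time: 41.33
eef_pos: [614.0, 302.6, 52.4]
orientation: [[0.098, 0.995, 0.001], [0.995, -0.098, 0.0], [0.0, 0.001, -1.0]]
force: [-2.9, -2.7, 9.4]
opening: 65.0
```

apply_moves(
  targets=[
    [[0, 0, 0], [0, 0, 0], 8.3],
    [[0, 0, 0], [0, 0, 0], 8.3],
    [[0, 0, 0], [0, 0, 0], 8.3],
    [[0, 0, 0], [0, 0, -2], 8.3],
    [[0, 0, 0], [0, 0, -6], 8.3],
  ],
)

```text
time: 41.75
eef_pos: [609.9, 301.5, 106.5]
orientation: [[0.097, 0.995, -0.01], [0.995, -0.097, -0.003], [-0.004, -0.01, -1.0]]
force: [-0.2, -0.4, -1.9]
opening: 82.9
```

apply_moves(
  targets=[
    [[0, 0, 0], [0, 0, -4], 8.3],
    [[0, 0, 0], [0, 0, -8], 8.3],
    [[0, 0, 0], [-2, -4, -12], 8.3],
    [[0, 0, 0], [-5, -8, -13], 8.3],
    [[0, 0, 0], [-8, -12, -13], 8.3],
  ],
)

```text
time: 42.17
eef_pos: [513.1, 251.2, 236.8]
orientation: [[0.096, 0.995, -0.004], [0.995, -0.097, -0.001], [-0.002, -0.004, -1.0]]
force: [0.0, -1.3, -0.1]
opening: 82.6
```

```bash
python3 go.py 300 -250 280 84.4
```

```text
t 42.17 pos [513.1 251.2 236.8] yaw 84.46 F [ 0.  -1.3 -0.1] op 82.6
turn [-0.2  0.1  0.1] shift cm [-51.95 -16.39  -4.16]
```

apply_moves(
  targets=[
    [[0, 0, 0], [-50, -16, -4], 8.3],
    [[0, 0, 0], [-50, -16, -4], 8.3],
    [[0, 0, 0], [-50, -16, -4], 8.3],
    [[0, 0, 0], [-50, -16, -4], 8.3],
    [[0, 0, 0], [-50, -16, -4], 8.3],
  ],
)

```text
time: 42.58
eef_pos: [429.3, 58.8, 251.6]
orientation: [[0.095, 0.995, -0.003], [0.995, -0.095, -0.002], [-0.002, -0.003, -1.0]]
force: [1.5, -0.8, -0.6]
opening: 83.0
```

apply_moves(
  targets=[
    [[0, 0, 0], [-29, -9.5, -2], 8.3],
    [[0, 0, 0], [-29, -9.5, -2], 8.3],
    [[0, 0, 0], [-29, -9.5, -2], 8.3],
    [[0, 0, 0], [-29, -9.5, -2], 8.3],
    [[0, 0, 0], [-29, -9.5, -2], 8.3],
  ],
)

```text
time: 43.0
eef_pos: [345.7, -131.7, 266.0]
orientation: [[0.095, 0.996, -0.002], [0.996, -0.095, -0.002], [-0.002, -0.002, -1.0]]
force: [0.3, -1.2, -0.6]
opening: 82.8
```

apply_moves(
  targets=[
    [[0, 0, 0], [-9, -3, 0], 8.3],
    [[0, 0, 0], [-9, -3, 0], 8.3],
    [[0, 0, 0], [-9, -3, 0], 8.3],
    [[0, 0, 0], [-9, -3, 0], 8.3],
  ],
)

```text
time: 43.33
eef_pos: [306.1, -221.4, 266.3]
orientation: [[0.1, 0.995, -0.002], [0.995, -0.1, -0.004], [-0.004, -0.002, -1.0]]
force: [-0.2, 1.1, -0.4]
opening: 82.9
```

Run:
```python
from h import *
s,t=caps(); crop(s,"s47",0,0,640,400,1); crop(s,"s47b",200,160,150,150,4); crop(t,"t47",160,110,270,150,3-0.05 if 0 else 2.9)
print(get_obs()["eef_pos"],get_obs()["time"])
```

```text
[ 307.24556055 -218.38997045  266.11520051] 43.4333
```

View pics/s47.png

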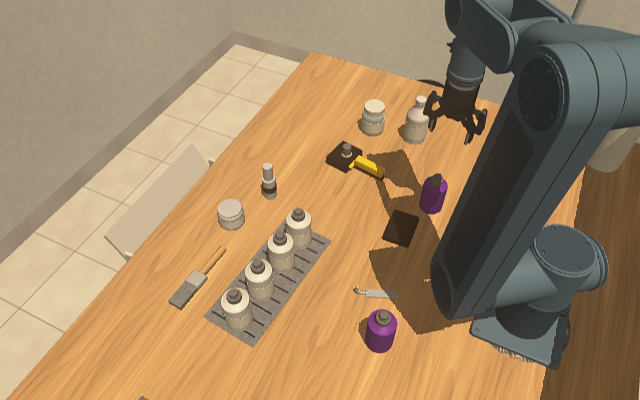

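View pics/s47b.png

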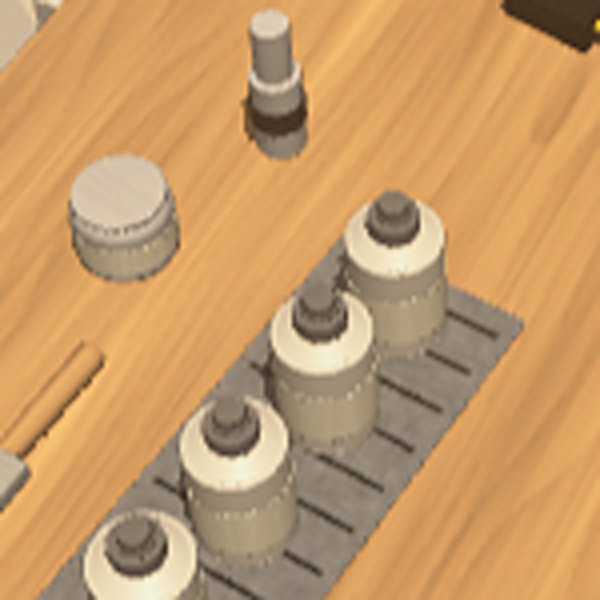

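View pics/t47.png

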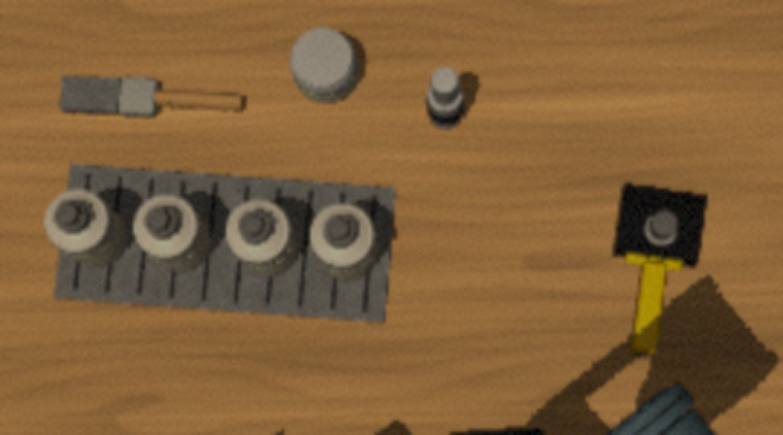

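```bash
python3 - <<'E'
from h import *
s,t=caps()
y=np.radians(-5.6);mx=np.array([np.cos(y),np.sin(y)]);my=np.array([-mx[1],mx[0]])
def M(c,ps,f):
    m=np.mean([onz(c,*f(p),4) for p in ps],0); return m
fs=lambda p:((p[0]+.5)/4-.5+200,(p[1]+.5)/4-.5+160)
ft=lambda p:((p[0]+.5)/2.9-.5+160,(p[1]+.5)/2.9-.5+110)
mt=M(t,[(71,165),(395,188),(385,322),(56,298)],ft); print("mat top",mt)
for p in[(343,227),(258,222),(165,216),(73,212)]:
    v=onz(t,*ft(p),134); d=(v-mt)[:2]; print("top",v.round(1),(d@mx).round(1),(d@my).round(1))
for a,b in zip([(343,227),(258,222),(165,216),(73,212)],[(395,202),(320,294),(232,410),(138,527)]):
    X,e=tri(t,ft(a),s,fs(b)); print("tri",X.round(1),round(e,1))
E
python3 look.py s48 320 130 75 60 10
```

```text
mat top [608.12100154 165.89472333   4.        ]
top [595.2  29.5 134. ] 0.4 -137.0
top [602.4 114.6 134. ] -0.7 -51.6
top [610.8 207.8 134. ] -1.4 42.0
top [617.2 300.1 134. ] -4.0 134.4
tri [595.1  29.6 125. ] 2.8
tri [602.4 115.2 125.8] 2.5
tri [611.  209.6 120.9] 3.9
tri [617.1 301.9 124.1] 3.4
[ 307.9 -217.2  266.2] [ 0.1 -0.2  0.2] 82.7
tip pred in crop [1230.  204.]
```

View pics/s48.png

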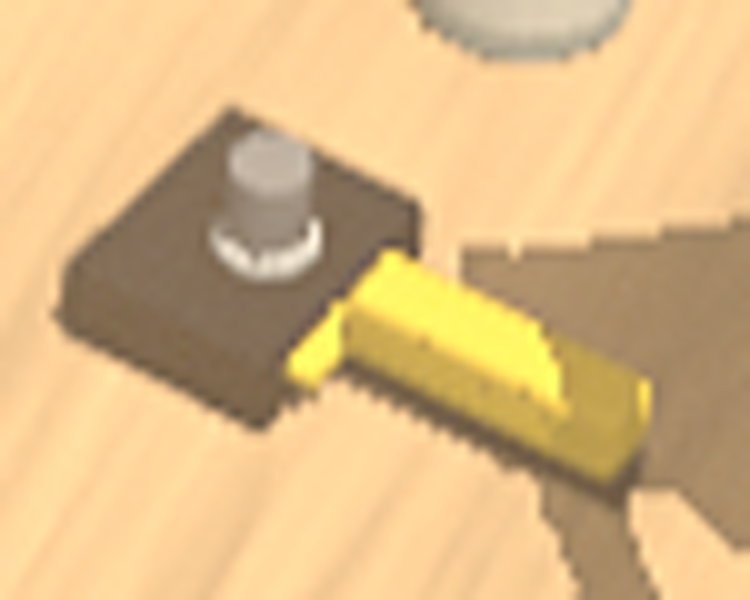

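All four bottles lie in the mat frame at x within 4 mm and y = -137, -52, +42 and +134, so whole bases are on the mat. The keeper is down and the scraper is home. Handing in.

```bash
python3 -c "
from workcell import r,get_obs
print(r.job_done(), get_obs()['time'])"
```

```text
the job is handed in; nothing more can be done
the job is handed in; nothing more can be done
```

The job is handed in after about 43 s of robot time. The interface gave no verdict.

**Blade guard:** I pulled the keeper up until it reached its stop, then slid the scraper in until about 12 N showed contact with the back wall. I then pressed the keeper down; it stopped with its top at about 66 mm under 17 N. The last picture shows it down with the handle's rear level with the rail's end.

**Bottles:** All four caps were pressed shut before their bottles were moved. Each stopped at about 130 mm, with 25 to 43 N on it. All four now stand upright on the mat, at least 10 mm inside its ends and about 40 mm inside its long sides. The purple look-alikes and the other things look unmoved in the pictures.

**What disagreed:**
- **Height reading:** The reported tool height was about 34 mm too low. My first pinch at the keeper closed above it for that reason. I corrected the offset by touching the table, and the later stops on the keeper and the caps matched it.
- **Camera heights:** Triangulated spout tops came out about 8 to 13 mm low (121 to 126 mm against 134 mm expected on the mat). Before the caps were shut they read 1 to 10 mm low, so I relied on the contact heights to judge the caps.
- **Knock:** I saw nothing knocked aside in any picture.

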